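# Lock the customer's board and heat sink away and take out the key

### The arm

A 6-joint arm with a two-finger parallel gripper is mounted at the origin on the work surface; the furniture and walls round the work are solid. World frame = base frame: x ahead of the robot, y to its left, z up, the work surface at z = 0. Lengths are in m, angles in rad, forces in N, time in s.
With the tool pointing down it reaches from about 0.375 to 0.9 m from the base axis. Payload 3.1 kg.
Tool frame: the origin (TCP) lies between the finger pads; the fingertips stand 11 mm ahead of it and the grasp point (between the pads) lies 8 mm behind it; z points along the fingers, y is the direction in which the jaws open and shut (so a half turn about z gives the same grasp; the last joint's range is limited). The gripper opens to 85 mm and grips with 20 to 120 N. Pads are 22 mm wide; open, the fingers measure 114 mm over their backs; the gripper's body (76 mm by 85 mm) begins 54 mm behind the grasp point. The pads swing forward as they close: fully open they stand 13 mm farther back than shut.
Start: joints at [1.089, 0.527, 1.433, -0, 1.181, -0.178], TCP at [0.186, 0.597, 0.242] pointing down, gripper open.
Joint ranges: [-3.08, 3.08], [-0.75, 2.2], [0.22, 2.44], [-1.43, 4.57], [0, 2.65], [-2.85, 2.85]. Speed limits (rad/s): [2.79, 2.79, 3.14, 3.14, 3.14, 3.14].

### API

Orientations are given as a unit quaternion [x, y, z, w].
In Python, from station import manip gives the robot as it stands.
- The arm moves only by the tool move_arm, never from a script. Its argument "deltas" is a list of rows, each a list of 5 numbers: the shift along the tool's x, y, z in units of 40 cm (1.0 is 40 cm), then the turn about the tool's z in units of 0.5 rad (1.0 is 0.5 rad), then the opening in per cent of the stroke, from 0 (shut) to 100 (fully open). In form: [[x, y, z, twist, grip], ...]. A call has exactly 8 rows; each row is the pose to reach, as a shift and turn from the pose commanded when the call began, along the tool's axes at that moment; what a row does not reach only later rows make up. A row lasts 1/12 s, in which the tool goes at most 41.7 mm and 7.16 degrees, less where a joint would pass 70% of its speed; a pose out of reach is approached as far as the arm can. A call with a number of a shift or a turn outside -1 to 1 is refused whole. A call with a gripper value outside its range is refused whole. The fingers move at their own pace and stop on an object; "force" is the grip in N (left out, the last holds). Time passes only in rows, so rows that repeat a pose let the fingers close, or fill a call up. It gives the time, the measured TCP pose, the force and the opening at its end, in the units of the state.
- manip.sense(): the state, without advancing time (a new reading comes with each control period).
- manip.snapshot(name): name is "side" or "top"; returns (picture, depth): 384x512x3 uint8, red, green, blue; 384x512 float32, m along the optical axis (not along the pixel's ray), 0 where there is no reading.
- manip.get_calibration(name): a dict with "vfov" (degrees; the focal length in pixels is half the picture's height over the tangent of half this angle, whatever the lens; pixels are square), "cx", "cy" (the principal point, pixels), "pose" (4x4, takes a point from camera to world coordinates). Camera axes: x right, y down, z forward; pixel columns grow to the right and rows downward; lengths in m; the calibration is good to about 2 mm. A picture is of the moment at which its call begins. get_calibration takes no time and is no camera call.
- manip.sign_off(): hands the job in, once; it reports no verdict.
The state is a dict: "t": time; "q": joint angles; "qd": joint speeds; "tau": joint torques, N m; "tcp_pos": TCP position; "tool_rot": TCP orientation; "force": force on the tool from outside, world axes, zero at the start; "ft_torque": the same for the moment, N m; "finger_gap": opening from 0.0 (shut) to 1.0 (fully open).
Only numpy, scipy, OpenCV 4.12 (cv2) and the standard library are available. Lean on these libraries where they do the work, as an engineer would, in place of code of your own. Each camera call takes 0.05 s, during which the arm holds its last target.

### The job

Put the blue circuit board and the finned heat sink away in the grey lock box: unlock it with the key that stands in its lid, slide the lid open and set both parts upright on the box floor, side by side. Then slide the lid fully shut, turn the key back to the locked position, the only one in which it comes out, draw it out and put it in the small open tray of screws. Leave the other things on the bench where they are.

Things in the scene. Friction and masses are not known exactly. Their poses are not given: they have to be found in the camera images.
- lockbox: Fixed grey sheet-steel lock box, 180 x 112 mm outside, 69 mm high, on 10 mm feet. Origin: centre of its underside, on the bench; +x (its length) is the way the lid slides open, z up. Side walls with 7 mm wide rails folded over the lid's edges reach 69 mm, end walls 62 mm. Inside 175 x 107 mm, empty, black mat floor at z = 14 mm.
- box_floor (a point): Point on the box floor near the middle of the opening left by the fully open lid, 32 mm to -x of the box's centre; axes as the box. From it the opening reaches 55 mm to -x, 53 mm to +x (lip of the open lid) and 49 mm to each side (rails). The board fits with its 55 mm along x at x = -21 mm, the heat sink with its 30 mm along x at x = +28 mm, both at y = 0.
- lid (a joint): Slide of the lid, m: 0 shut, 0.115 fully open (hard stops), friction 2 N, stays where left. Move it by the key standing in it or by its thumb flange (56 mm wide, 10 mm high, at the lid's -x end). Lid top 65.5 mm above the bench. While locked, a cam through the slot in the box's -y wall holds it shut.
- lock (a joint): Turn of the lock's plug, rad: 0 locked, grows clockwise seen from above, hard stops at 0 and 1.57, friction 0.04 Nm, no spring. The lid is free above about 0.65. With the lid more than 3 mm from shut the cam meets the box wall and the key cannot be turned back to 0.
- lock_axis (a point): Centre of the lock's face, on the lid (moves with it); the lock's axis is vertical (z). At the lid shut it lies at x = -48, y = -24, z = 69.5 mm in the box frame. Bezel diameter 33 mm, standing 4 mm above the lid.
- key: Loose key, at the start upright in the lock, key x along box x. Origin: where the blade enters the lock's face; z towards the head. Black head 26 (x) x 9 (y) mm, from 6 to 34 mm above the origin, on a neck resting on the face. Brass blade 20.5 mm long with a bit at its end on the -x side: turned over 0.15 rad the bit is caught in the lock; at 0 the key lifts straight out (21 mm). 30 g.
- key_head (a point): Middle of the key's head, 21 mm above the key's origin along key z: where to grip it, across its 9 mm thickness (along key y), finger tips not lower than 4 mm above the origin.
- key_mid (a point): Middle of the whole key's length, 7 mm above the key's origin along key z (the key is 55 mm long overall).
- board: Loose small blue circuit board on studs with upright parts, 42 (x) x 55 (y) x 13 mm, origin at the centre of its underside, z up. Solid to the touch; grip it across the 42 mm.
- heat_sink: Loose finned aluminium heat sink, 30 (x) x 40 (y) x 22 mm, origin at the centre of its underside, z up; base plate 4 mm, fins along x. Grip it across the 40 mm (outer fins) or the 30 mm.
- tray: Loose small open tray with a few screws on its floor, 65 (x) x 100 (y) x 22 mm, walls 2 mm thick and 22 mm high, floor 2 mm; origin at the centre of its underside. 250 g.
- spool: Bystander: solder spool, 54 mm across, 42 mm high, origin at the centre of its underside.
- tape: Bystander: roll of black tape, 55 mm across, 19 mm high, lying flat.
- hex_key: Bystander: black hex key, 26 x 68 x 4 mm, lying on the bench.
There are look-alikes about, which are no part of the job. What is shaped like the heat_sink but purple is not meant.

How it is judged:
By the outcome, as a careful person would: the job done as asked, in the order asked, and still so for the second after the job is handed in, with the robot touching nothing.
It also fails if it takes over 72 s, if anything falls off the work surface, if the arm or the gripper's body presses on something with over 40 N, if the wrist force passes 120 N, or if a joint passes its speed limit or range.

## Working session

There is one attempt and no reset: what is moved stays moved. The work goes in short steps, Python scripts to look and compute and a tool call to move; the robot and the scene stay as the last step left them, time stands still between calls to the robot, and variables do not carry over. Pictures are saved under pics/ and viewed, and the job is handed in when it is done.

Besides the shell and the picture viewer there is one more tool, called after "Emit:" as name([rows], argument=value, ...), one row to a line, values as JSON. move_arm: Moves the arm, as the interface text tells. Its arguments: {"type":"object","properties":{"deltas":{"type":"array","items":{"type":"array","items":{"type":"number"}}},"force":{"type":"number"}},"required":["deltas"]}

```bash
ls; mkdir -p pics; python3 - <<'E'
from station import manip
import cv2,numpy as np
for n in("top","side"):
    p,d=manip.snapshot(n); np.savez(f"{n}0.npz",p=p,d=d)
    cv2.imwrite(f"pics/{n}0.png",cv2.resize(p[:,:,::-1],(800,600),interpolation=cv2.INTER_CUBIC))
    c=manip.get_calibration(n);print(n,c["vfov"],c["cx"],c["cy"],np.round(c["pose"],3).tolist())
s=manip.sense();print({k:np.round(v,3).tolist() for k,v in s.items()})
E
```

```text
pics
top 44.00428219816512 262.0585824350967 196.40812559488992 [[-0.0, -0.999, 0.053, 0.411], [-1.0, 0.0, 0.002, 0.052], [-0.002, -0.053, -0.999, 1.285], [0.0, 0.0, 0.0, 1.0]]
side 56.77544865160658 252.57591525360834 193.5130019248822 [[-0.965, 0.079, -0.249, 0.67], [0.26, 0.376, -0.889, 0.779], [0.023, -0.923, -0.384, 0.426], [0.0, 0.0, 0.0, 1.0]]
{'t': 0.1, 'q': [1.09, 0.528, 1.434, -0.0, 1.181, -0.179], 'qd': [0.0, -0.001, -0.004, 0.0, -0.001, 0.001], 'tau': [-0.0, -44.331, -17.858, -0.0, 0.004, 0.0], 'tcp_pos': [0.186, 0.596, 0.241], 'tool_rot': [0.151, 0.989, -0.001, -0.0], 'force': [0.262, -0.312, 0.437], 'ft_torque': [0.05, 0.064, -0.009], 'finger_gap': 0.998}
```

View pics/top0.png

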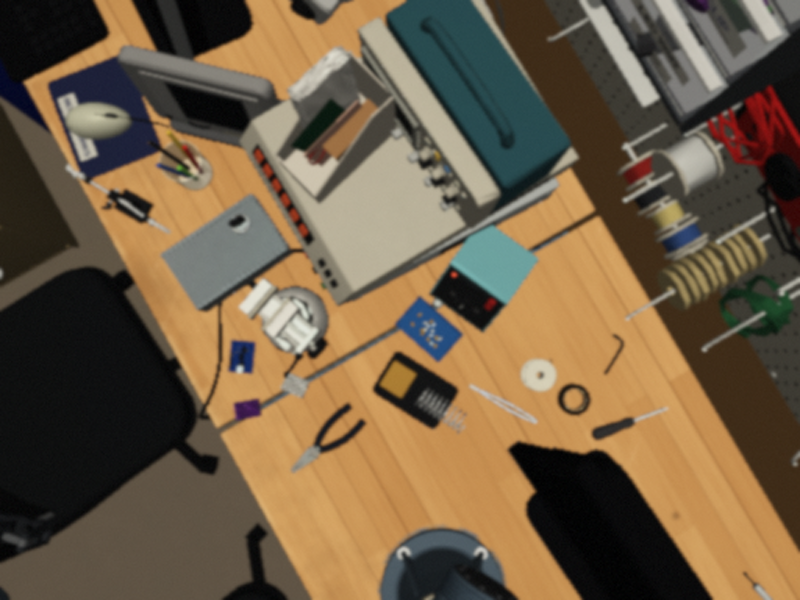

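View pics/side0.png

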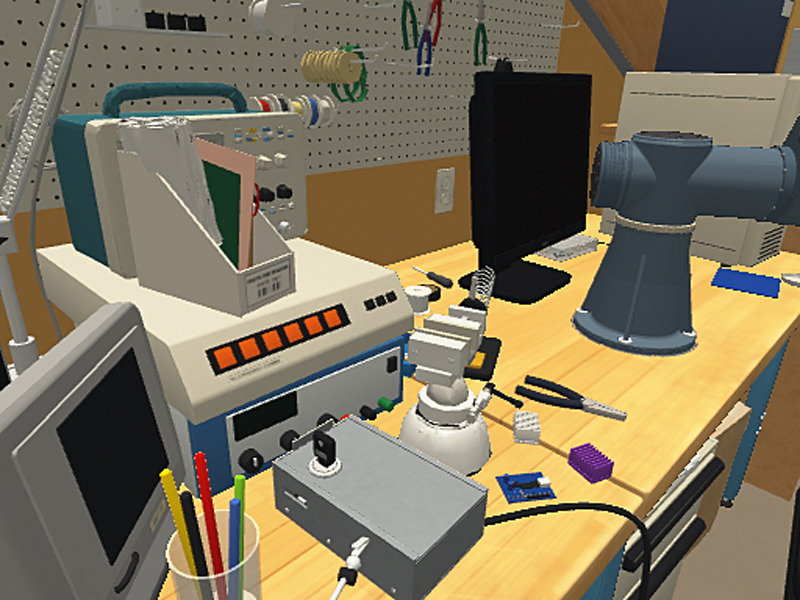

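```bash
cat > h.py <<'E'
import numpy as np,cv2
from station import manip
def cal(n):
    c=manip.get_calibration(n); f=192/np.tan(np.radians(c["vfov"]/2)); return f,c["cx"],c["cy"],np.array(c["pose"])
def ray(n,u,v):
    f,cx,cy,P=cal(n); d=P[:3,:3]@np.array([(u-cx)/f,(v-cy)/f,1.]); return P[:3,3],d
def onz(n,u,v,z):
    o,d=ray(n,u,v); return o+d*(z-o[2])/d[2]
def proj(n,p):
    f,cx,cy,P=cal(n); q=P[:3,:3].T@(np.asarray(p)-P[:3,3]); return np.array([cx+f*q[0]/q[2],cy+f*q[1]/q[2]])
def cloud(n,d):
    f,cx,cy,P=cal(n); v,u=np.mgrid[:384,:512]; c=np.stack([(u-cx)/f*d,(v-cy)/f*d,d],-1); w=c@P[:3,:3].T+P[:3,3]; w[d==0]=np.nan; return w
def crop(p,name,u0,v0,u1,v1,s):
    c=p[v0:v1,u0:u1,::-1]; cv2.imwrite("pics/"+name+".png",cv2.resize(c,None,fx=s,fy=s,interpolation=cv2.INTER_CUBIC))
def load(f): a=np.load(f); return a["p"],a["d"]
E
python3 - <<'E'
from h import *
p,d=load("top0.npz"); w=cloud("top",d)
crop(p,"t1",80,110,310,280,3.4)
for (u,v) in [(144,160),(153,142),(155,229),(189,247),(157,261),(275,210),(200,200),(170,255),(230,260)]: print(u,v,d[v,u].round(3),w[v,u].round(3))
p,d=load("side0.npz"); w=cloud("side",d)
crop(p,"s1",160,170,420,360,3)
for (u,v) in [(240,310),(208,290),(336,312),(378,297),(336,272),(310,360)]: print(u,v,d[v,u].round(3),w[v,u].round(3))
E
```

```text
144 160 1.225 [0.57  0.358 0.067]
153 142 1.202 [0.612 0.33  0.093]
155 229 1.278 [0.391 0.342 0.005]
189 247 1.271 [0.343 0.249 0.009]
157 261 1.255 [0.307 0.331 0.023]
275 210 1.283 [0.442 0.019 0.002]
200 200 1.238 [0.467 0.215 0.049]
170 255 1.281 [ 0.321  0.302 -0.002]
230 260 1.277 [0.308 0.14  0.001]
240 310 0.525 [0.571 0.372 0.065]
208 290 0.532 [0.613 0.343 0.087]
336 312 0.614 [0.394 0.347 0.005]
378 297 0.634 [0.311 0.343 0.018]
336 272 0.695 [0.351 0.261 0.021]
310 360 0.523 [0.478 0.428 0.001]
```

View pics/t1.png

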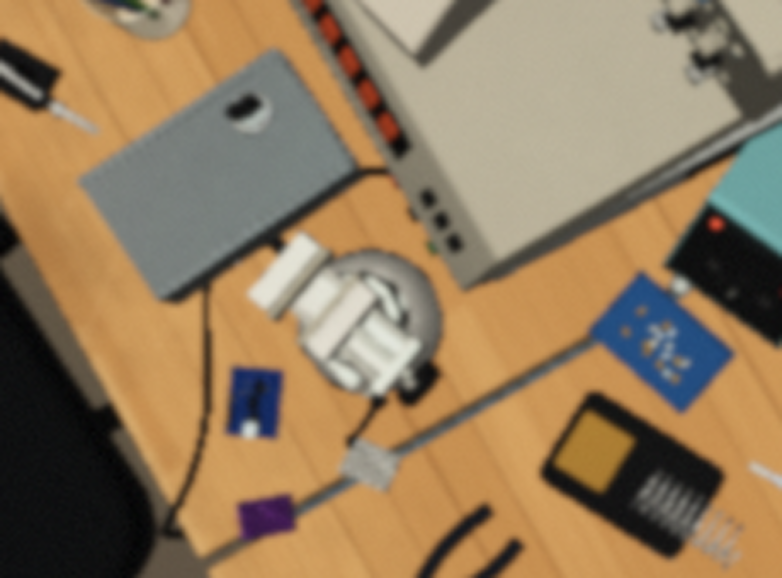

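View pics/s1.png

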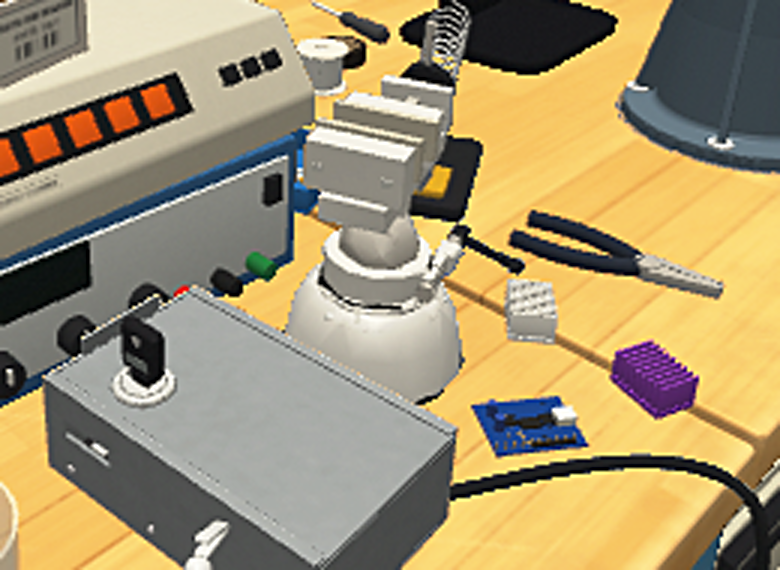

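```bash
cat > meas.py <<'E'
from h import *
def rect(n,m,z,lo=20):
    c,_=cv2.findContours(m.astype(np.uint8),cv2.RETR_EXTERNAL,cv2.CHAIN_APPROX_NONE)
    c=max(c,key=cv2.contourArea)[:,0]
    P=np.array([onz(n,u,v,z)[:2] for u,v in c],np.float32)
    (x,y),(a,b),ang=cv2.minAreaRect(P*1000); return round(x,1),round(y,1),round(a,1),round(b,1),round(ang,1),len(c)
E
python3 - <<'E'
from meas import *
# box lid top by depth
for n in("top","side"):
    p,d=load(n+"0.npz"); w=cloud(n,d); hsv=cv2.cvtColor(p,cv2.COLOR_RGB2HSV)
    reg=(np.abs(w[...,0]-.55)<.14)&(np.abs(w[...,1]-.36)<.14)
    m=reg&(w[...,2]>.060)&(w[...,2]<.078)&(hsv[...,1]<70)
    m=cv2.morphologyEx(m.astype(np.uint8),cv2.MORPH_OPEN,np.ones((3,3)))
    print(n,"z med",np.nanmedian(w[...,2][m>0]),m.sum(),"rect",rect(n,m,.069))
    cv2.imwrite(f"pics/m_{n}.png",m*255)
    Pw=w[m>0][:,:2].astype(np.float32)*1000; print(" cloud rect",cv2.minAreaRect(Pw))
    # key head
    k=reg&(w[...,2]>.085)&(w[...,2]<.12)&(hsv[...,2]<80)
    print(" key",k.sum(),np.nanmean(w[k],0) if k.any() else 0, np.nanmax(w[k],0) if k.any() else 0,np.nanmin(w[k],0) if k.any() else 0)
    # blue
    for nm,mm,r in [("board",(hsv[...,0]>105)&(hsv[...,0]<128)&(hsv[...,1]>120),(.39,.34,.06)),("hs",hsv[...,1]<60,(.345,.25,.05)),("tray",(hsv[...,0]>98)&(hsv[...,0]<128)&(hsv[...,1]>120),(.442,.02,.09))]:
        mm=mm&(np.hypot(w[...,0]-r[0],w[...,1]-r[1])<r[2])&(w[...,2]>-.01)
        if nm=="hs": mm&=w[...,2]>.006
        if mm.sum()<20: continue
        mm=cv2.morphologyEx(mm.astype(np.uint8),cv2.MORPH_CLOSE,np.ones((3,3)))
        print(" ",nm,mm.sum(),[rect(n,mm,z) for z in(.004,.013,.022)],"cl",np.nanmean(w[mm>0],0).round(4),np.nanmax(w[mm>0][:,2]))
        cv2.imwrite(f"pics/m_{n}_{nm}.png",mm*255)
    v=(np.hypot(w[...,0]-.45,w[...,1]-.22)<.08); print("vise zmax",np.nanmax(w[...,2][v]))
    v=(w[...,0]>.5)&(w[...,0]<.75)&(w[...,1]<.3)&(w[...,1]>0); print("instr z pct",np.nanpercentile(w[...,2][v],[5,25,50,75,95]))
E
```

```text
top z med 0.0662274397880227 2995 rect (567.6, 357.6, 114.1, 181.4, 34.4, 201)
 cloud rect ((511.94775390625, 319.8285827636719), (251.08375549316406, 182.72213745117188), 34.412105560302734)
 key 58 [0.61605361 0.36760721 0.09861881] [0.68996166 0.48836135 0.11027371] [0.60519785 0.32231441 0.08559776]
  board 195 [(394.4, 343.3, 33.4, 47.6, 85.9, 60), (394.5, 341.3, 33.1, 47.3, 85.9, 60), (394.6, 339.2, 32.9, 46.9, 85.9, 60)] cl [0.397  0.3427 0.0058] 0.016210607326850646
  hs 156 [(345.4, 251.6, 39.1, 29.4, 70.1, 43), (345.9, 250.2, 38.8, 29.2, 70.1, 43), (346.3, 248.8, 38.6, 29.0, 70.1, 43)] cl [0.3459 0.2505 0.0117] 0.058254067143397315
  tray 597 [(441.9, 21.1, 94.2, 61.5, 50.2, 83), (441.7, 21.3, 93.6, 61.1, 50.2, 83), (441.4, 21.5, 92.9, 60.6, 50.2, 83)] cl [0.4431 0.0214 0.0027] 0.022080865736667565
vise zmax 0.20165173979454165
instr z pct [0.00092781 0.18993521 0.19500127 0.30753423 0.3731942 ]
side z med 0.0654486807707621 7626 rect (571.2, 361.7, 117.9, 194.3, 34.3, 368)
 cloud rect ((557.638427734375, 345.27349853515625), (244.02842712402344, 275.935302734375), 84.22306060791016)
 key 673 [0.64200792 0.31515139 0.09494662] [0.68996618 0.49234936 0.10541309] [0.43881141 0.22317091 0.08502861]
  board 480 [(393.4, 344.4, 41.8, 53.6, 84.8, 102), (399.3, 353.7, 41.0, 52.5, 84.8, 102), (405.2, 363.0, 40.1, 51.3, 84.8, 102)] cl [0.3966 0.3493 0.005 ] 0.015229309648013556
  hs 345 [(330.7, 220.2, 101.7, 36.7, 71.1, 88), (337.9, 232.1, 99.5, 35.9, 71.1, 88), (345.1, 244.1, 97.4, 35.1, 71.1, 88)] cl [0.3512 0.2558 0.0234] 0.07266369369715536
  tray 101 [(441.8, 57.7, 49.3, 19.5, 74.1, 26), (446.6, 73.0, 48.2, 19.1, 74.1, 26), (451.5, 88.4, 47.2, 18.6, 74.1, 26)] cl [0.4404 0.0396 0.0107] 0.023413841394126833
vise zmax 0.20010868302421758
instr z pct [0.03424413 0.10215414 0.18435759 0.25134862 0.35098112]
```

```bash
python3 - <<'E'
from meas import *
B=np.array([.5676,.3576]); a=np.radians(124.4); ex=np.array([np.cos(a),np.sin(a)]); ey=np.array([-ex[1],ex[0]])
def bw(x,y,z): return np.r_[B+ex*x+ey*y,z]
for n in("top","side"):
    p,d=load(n+"0.npz"); w=cloud(n,d)
    q=p.copy()
    q=cv2.resize(q,None,fx=4,fy=4,interpolation=cv2.INTER_CUBIC)
    def L(pts,c):
        P=np.array([(proj(n,x)+.5)*4-.5 for x in pts]); cv2.polylines(q,[np.round(P).astype(int)],True,c,1)
    L([bw(sx*.09,sy*.056,.069) for sx,sy in((1,1),(1,-1),(-1,-1),(-1,1))],(255,0,0))
    L([bw(-.048+sx*.013,-.024,z) for sx,z in((1,.0755),(1,.1035),(-1,.1035),(-1,.0755))],(0,255,0))
    L([bw(-.048+.0165*np.cos(t),-.024+.0165*np.sin(t),.0695) for t in np.linspace(0,6.2,30)],(255,255,0))
    u0,v0=(100,110) if n=="top" else (160,260)
    W,H=(110,100) if n=="top" else (170,124)
    cv2.imwrite(f"pics/ov_{n}.png",cv2.resize(q[v0*4:(v0+H)*4,u0*4:(u0+W)*4,::-1],None,fx=1.15,fy=1.15))
    r=w[...,:2]-B; X=r@ex;Y=r@ey
    for nm,c in(("key",(-.048,-.024)),("keyopen",(.067,-.024)),("board",(-.053,0)),("hs",(-.004,0))):
        D=np.hypot(X-c[0],Y-c[1]); 
        for z in(.08,.11,.14,.18,.22):
            m=(w[...,2]>z)&(D<.2)&~((np.hypot(X+.048,Y+.024)<.03)&(w[...,2]<.12)); m=cv2.erode(m.astype(np.uint8),np.ones((2,2)))>0
            if m.any():
                i=np.nanargmin(np.where(m,D,9)); print(n,nm,z,round(D.flat[i],3),"at box",X.flat[i].round(3),Y.flat[i].round(3),w.reshape(-1,3)[i].round(3))
    for nm,c in(("board",(.394,.343)),("hs",(.346,.25)),("tray",(.442,.021))):
        D=np.hypot(w[...,0]-c[0],w[...,1]-c[1])
        for z in(.03,.06,.1,.15):
            m=(w[...,2]>z)&(D<.2); m=cv2.erode(m.astype(np.uint8),np.ones((2,2)))>0
            if m.any():
                i=np.nanargmin(np.where(m,D,9)); print(n,nm,z,round(D.flat[i],3),w.reshape(-1,3)[i].round(3))
E
```

```text
top key 0.08 0.073 at box -0.121 -0.018 [0.651 0.268 0.151]
top key 0.11 0.073 at box -0.121 -0.018 [0.651 0.268 0.151]
top key 0.14 0.073 at box -0.121 -0.018 [0.651 0.268 0.151]
top key 0.18 0.097 at box -0.142 -0.002 [0.649 0.241 0.182]
top key 0.22 0.112 at box -0.16 -0.022 [0.677 0.238 0.242]
top keyopen 0.08 0.052 at box 0.055 -0.074 [0.598 0.445 0.088]
top keyopen 0.11 0.141 at box -0.023 -0.132 [0.69  0.413 0.122]
top keyopen 0.14 0.143 at box 0.012 0.108 [0.471 0.306 0.167]
top board 0.08 0.066 at box -0.119 0.008 [0.628 0.255 0.144]
top board 0.11 0.066 at box -0.119 0.008 [0.628 0.255 0.144]
top board 0.14 0.066 at box -0.119 0.008 [0.628 0.255 0.144]
top board 0.18 0.089 at box -0.142 -0.002 [0.649 0.241 0.182]
top board 0.22 0.109 at box -0.16 -0.022 [0.677 0.238 0.242]
top hs 0.08 0.095 at box 0.055 -0.074 [0.598 0.445 0.088]
top hs 0.11 0.1 at box -0.038 0.094 [0.511 0.273 0.169]
top hs 0.14 0.1 at box -0.038 0.094 [0.511 0.273 0.169]
top hs 0.18 0.138 at box -0.141 0.013 [0.637 0.234 0.183]
top hs 0.22 0.158 at box -0.16 -0.022 [0.677 0.238 0.242]
top board 0.03 0.063
[... 1338 characters left out ...]
at box -0.025 0.09 [0.508 0.286 0.154]
side hs 0.14 0.092 at box -0.025 0.09 [0.508 0.286 0.154]
side hs 0.18 0.133 at box -0.137 0.002 [0.644 0.243 0.18 ]
side hs 0.22 0.153 at box -0.155 -0.021 [0.673 0.241 0.232]
side board 0.03 0.057 [0.43  0.298 0.031]
side board 0.06 0.064 [0.438 0.296 0.068]
side board 0.1 0.074 [0.455 0.301 0.17 ]
side board 0.15 0.074 [0.455 0.301 0.17 ]
side hs 0.03 0.018 [0.36  0.261 0.055]
side hs 0.06 0.034 [0.38  0.249 0.062]
side hs 0.1 0.061 [0.401 0.223 0.161]
side hs 0.15 0.061 [0.401 0.223 0.161]
side tray 0.03 0.108 [0.533 0.078 0.194]
side tray 0.06 0.108 [0.533 0.078 0.194]
side tray 0.1 0.108 [0.533 0.078 0.194]
side tray 0.15 0.108 [0.533 0.078 0.194]
```

View pics/ov_top.png

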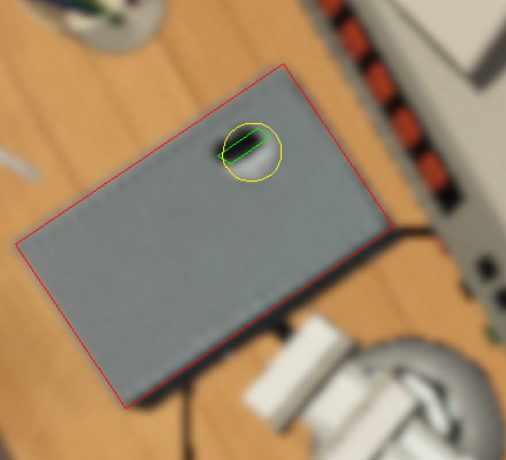

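View pics/ov_side.png

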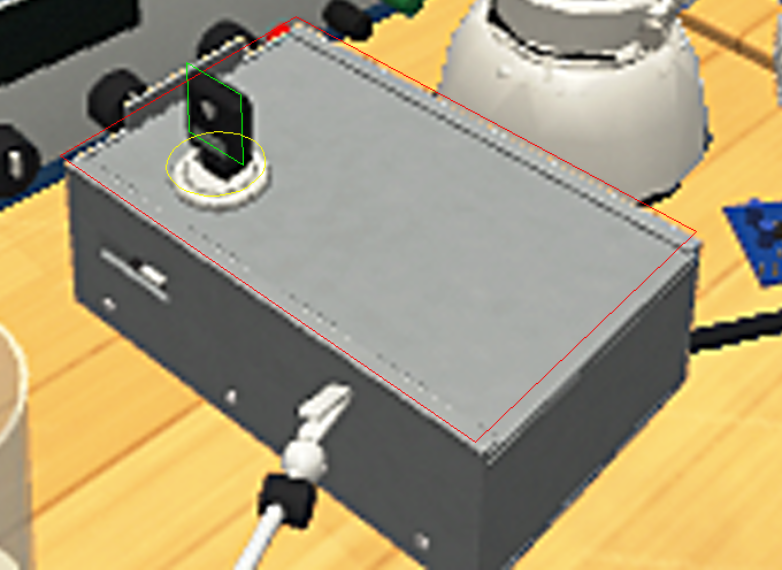

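```bash
cat >> h.py <<'E'
def yaw():
    from scipy.spatial.transform import Rotation as R
    s=manip.sense(); M=R.from_quat(s["tool_rot"]).as_matrix(); return s,M
def dl(x,y,z,yw=None,note=""):
    "delta in move units to tcp target, tool-y heading yw deg (mod 180)"
    s,M=yaw(); d=M.T@(np.array([x,y,z])-s["tcp_pos"])
    cy=np.degrees(np.arctan2(M[1,1],M[0,1])); t=0
    if yw is not None: t=-((yw-cy+90)%180-90)
    print(note,"t",round(s["t"],2),"tcp",np.round(s["tcp_pos"],4),"yaw",round(cy,2),"F",np.round(s["force"],1),"gap",round(float(s["finger_gap"]),3),"q6",round(s["q"][5],2),"-> units",np.round(d/.4,4),"twist",round(np.radians(t)/.5,4))
E
python3 - <<'E'
from h import *
dl(.6145,.3316,.2,34.4)
p,d=load("top0.npz"); w=cloud("top",d); crop(p,"hs_t",175,205,235,265,10)
ps,ds=load("side0.npz"); ws=cloud("side",ds); crop(ps,"hs_s",300,235,400,310,8)
C=np.array([.346,.25]); a=np.radians(70); e1=np.array([np.cos(a),np.sin(a)]); e2=np.array([e1[1],-e1[0]])
for n,W in(("top",w),("side",ws)):
    r=W[...,:2]-C; A=r@e1; Bq=r@e2; m=(np.abs(A)<.05)&(np.abs(Bq)<.06)&(W[...,2]>.028)
    P=np.c_[A[m],Bq[m],W[...,2][m]]; P=P[np.argsort(P[:,1])]; print(n,len(P)); print((P[::max(1,len(P)//25)]*1000).round(0).astype(int).tolist())
E
```

```text
t 0.1 tcp [0.186  0.596  0.2414] yaw 72.65 F [ 0.3 -0.3  0.4] gap 0.998 q6 -0.18 -> units [-1.2196 -0.3114  0.1037] twist 1.3353
top 104
[[47, -52, 28], [11, 12, 53], [11, 15, 58], [17, 18, 58], [10, 21, 56], [11, 26, 62], [8, 30, 59], [5, 34, 65], [7, 39, 68], [5, 42, 68], [1, 46, 70], [2, 49, 72], [5, 50, 72], [7, 52, 78], [-2, 53, 71], [-4, 53, 69], [31, 54, 70], [16, 54, 67], [21, 55, 71], [34, 56, 72], [26, 56, 72], [31, 57, 76], [8, 57, 72], [13, 58, 72], [12, 59, 66], [24, 59, 76]]
side 182
[[16, 10, 55], [20, 12, 57], [16, 15, 50], [19, 17, 54], [13, 19, 57], [15, 22, 53], [11, 25, 60], [12, 29, 60], [10, 32, 63], [9, 36, 64], [12, 40, 61], [6, 43, 60], [0, 46, 72], [11, 48, 63], [26, 49, 67], [19, 51, 72], [5, 52, 72], [44, 53, 35], [31, 54, 72], [35, 55, 37], [30, 56, 74], [36, 56, 73], [41, 57, 63], [42, 58, 70], [29, 59, 42], [30, 59, 73]]
```

View pics/hs_t.png

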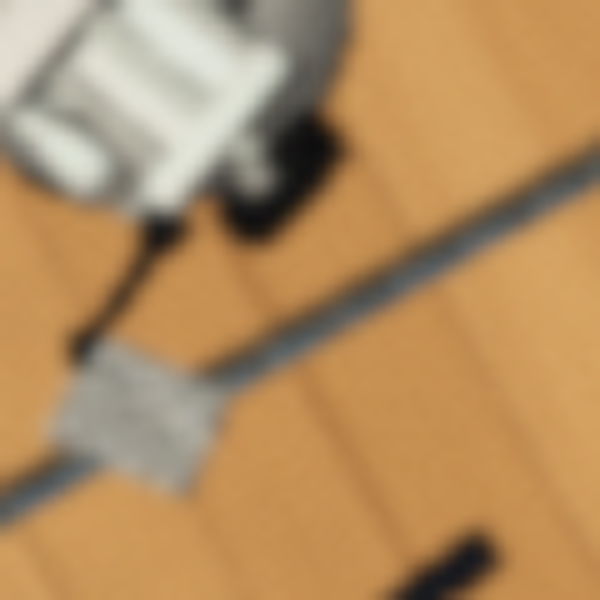

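View pics/hs_s.png

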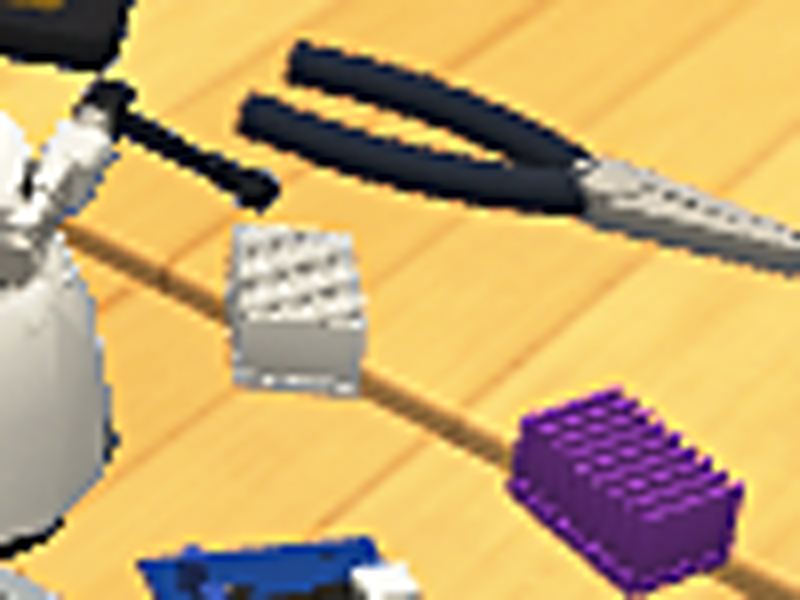

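Emit:
move_arm([
  [-0.1, -0.03, 0, 0.12, 100],
  [-0.2, -0.06, 0, 0.24, 100],
  [-0.3, -0.09, 0, 0.36, 100],
  [-0.4, -0.12, 0, 0.48, 100],
  [-0.5, -0.15, 0, 0.6, 100],
  [-0.6, -0.17, 0, 0.7, 100],
  [-0.7, -0.19, 0, 0.8, 100],
  [-0.78, -0.2, 0, 0.9, 100],
])

```text
t: 0.77
tcp_pos: [0.4626, 0.4248, 0.2419]
tool_rot: [0.37, 0.929, -0.0, 0.0]
force: [0.8, 0.8, -1.1]
finger_gap: 1.002
```

```bash
python3 -c "
from h import *
dl(.6145,.3316,.2,34.4)"
```

```text
t 0.77 tcp [0.4626 0.4248 0.2419] yaw 46.63 F [ 0.8  0.8 -1.1] gap 1.002 q6 -0.25 -> units [-0.4362  0.0915  0.105 ] twist 0.4269
```

Emit:
move_arm([
  [-0.1, 0.02, 0, 0.15, 100],
  [-0.2, 0.04, 0, 0.3, 100],
  [-0.3, 0.06, 0, 0.427, 100],
  [-0.38, 0.08, 0, 0.427, 100],
  [-0.436, 0.0915, 0, 0.427, 100],
  [-0.436, 0.0915, 0.05, 0.427, 100],
  [-0.436, 0.0915, 0.09, 0.427, 100],
  [-0.436, 0.0915, 0.105, 0.427, 100],
])

```text
t: 1.43
tcp_pos: [0.6114, 0.3332, 0.1968]
tool_rot: [0.465, 0.885, -0.002, -0.002]
force: [-0.6, 0.0, -0.2]
finger_gap: 1.002
```

```bash
python3 - <<'E'
from h import *
for n in("top","side"):
    p,d=manip.snapshot(n); np.savez(f"{n}1.npz",p=p,d=d)
    cv2.imwrite(f"pics/{n}1.png",cv2.resize(p[:,:,::-1],(800,600),interpolation=cv2.INTER_CUBIC))
dl(.6145,.3316,.2,34.4)
s=manip.sense(); t=np.array(s["tcp_pos"])
ps,_=load("side1.npz"); crop(ps,"s1c",130,190,330,340,4)
pt,_=load("top1.npz"); crop(pt,"t1c",100,90,220,180,6)
for n in("top","side"): print(n,"tcp",proj(n,t),"tip",proj(n,t-[0,0,.0]))
E
```

```text
t 1.53 tcp [0.6112 0.3341 0.198 ] yaw 34.63 F [0.6 0.8 0.3] gap 0.995 q6 -0.26 -> units [-0.0098  0.0031 -0.005 ] twist 0.0081
top tcp [140.51643795 134.78249336] tip [140.51643795 134.78249336]
side tcp [206.6915144  221.04847947] tip [206.6915144  221.04847947]
```

View pics/s1c.png

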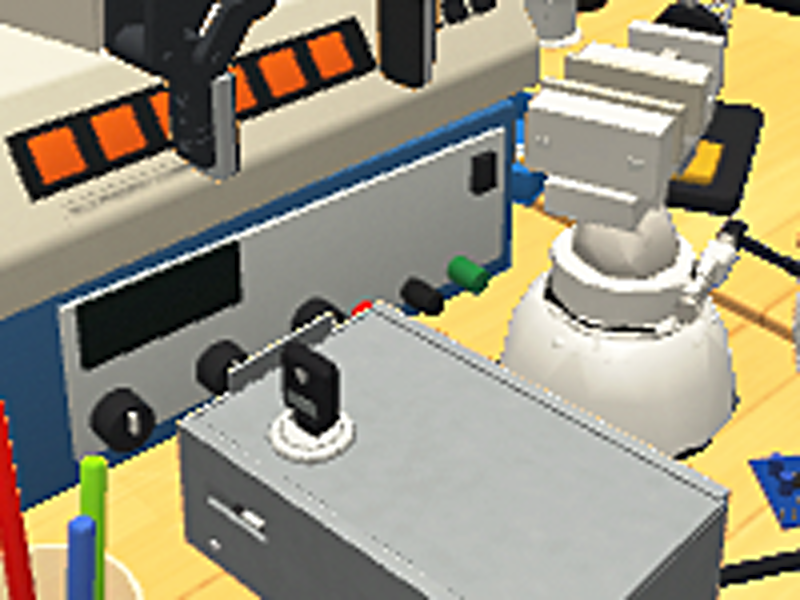

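View pics/t1c.png

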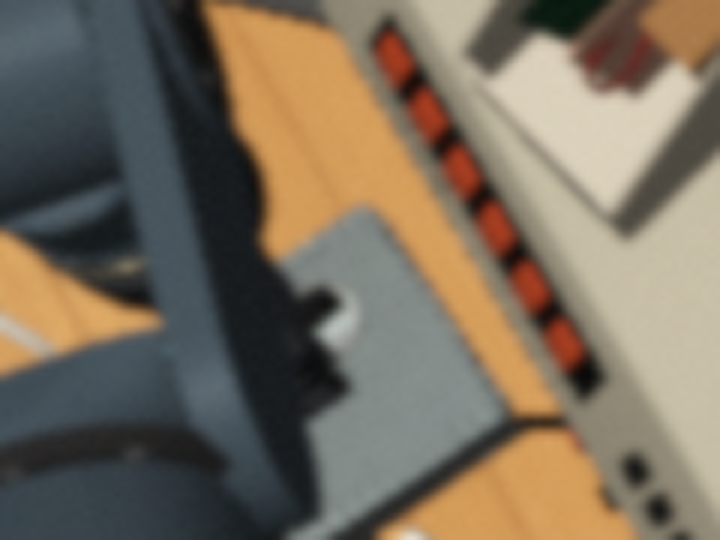

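```bash
python3 - <<'E'
from h import *
s,M=yaw(); t=np.array(s["tcp_pos"])
ps,_=load("side1.npz"); q=cv2.resize(ps,None,fx=8,fy=8,interpolation=cv2.INTER_CUBIC)
for sy in(1,-1):
    for dz in(-.002,.011):
        for sx in(1,-1):
            P=proj("side",t+M@np.array([sx*.011,sy*.0425,dz])); print(sy,dz,sx,P.round(1))
            cv2.circle(q,tuple(np.round((P+.5)*8).astype(int)),3,(255,0,0) if dz<0 else (0,255,0),-1)
cv2.imwrite("pics/fing.png",q[190*8:250*8,165*8:260*8,::-1])
E
```

```text
1 -0.002 1 [188.3 233.4]
1 -0.002 -1 [177.4 227.9]
1 0.011 1 [188.8 242.1]
1 0.011 -1 [178.  236.5]
-1 -0.002 1 [233.2 212.3]
-1 -0.002 -1 [222.5 208. ]
-1 0.011 1 [233.2 220.3]
-1 0.011 -1 [222.6 215.8]
```

View pics/fing.png

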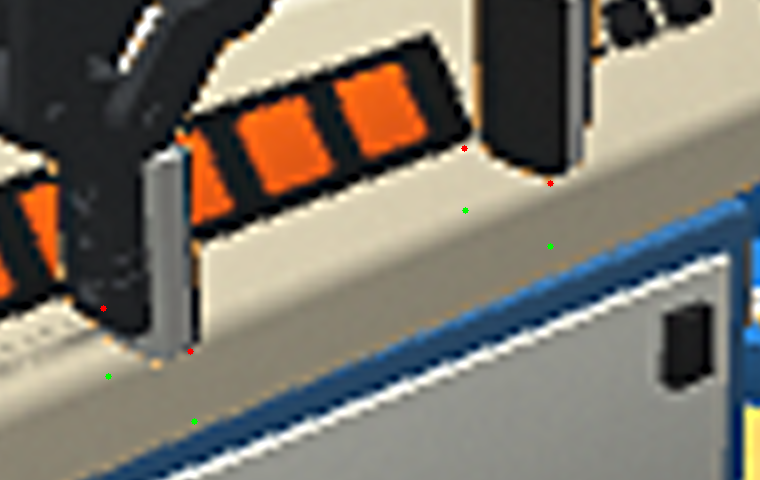

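```bash
python3 - <<'E'
from h import *
print(onz("side",207.9,298.4,.0695))
p,d=load("top0.npz"); print(onz("top",80+248/3.4,110+115/3.4,.0695))
crop(p,"bez",135,125,175,160,14)
dl(.613,.336,.1,34.4)
E
```

```text
[0.61366385 0.34015394 0.0695    ]
[0.61141312 0.33514403 0.0695    ]
 t 1.53 tcp [0.6112 0.3341 0.198 ] yaw 34.63 F [0.6 0.8 0.3] gap 0.995 q6 -0.26 -> units [0.001  0.0075 0.245 ] twist 0.0081
```

View pics/bez.png

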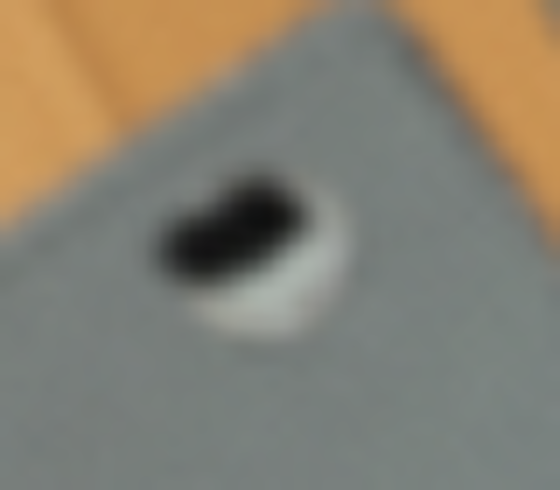

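Emit:
move_arm([
  [0.001, 0.0075, 0.05, 0.008, 100],
  [0.001, 0.0075, 0.1, 0.008, 100],
  [0.001, 0.0075, 0.15, 0.008, 100],
  [0.001, 0.0075, 0.2, 0.008, 100],
  [0.001, 0.0075, 0.23, 0.008, 100],
  [0.001, 0.0075, 0.245, 0.008, 100],
  [0.001, 0.0075, 0.245, 0.008, 100],
  [0.001, 0.0075, 0.245, 0.008, 100],
])

```text
t: 2.2
tcp_pos: [0.6153, 0.3371, 0.1032]
tool_rot: [0.466, 0.885, 0.001, 0.0]
force: [1.1, 0.4, 0.0]
finger_gap: 0.999
```

```bash
python3 - <<'E'
from h import *
print(onz("top",151.3,140.8,.1))
for n in("side",):
    p,d=manip.snapshot(n); np.savez(f"{n}2.npz",p=p,d=d)
dl(.613,.336,.0865,34.4)
s,M=yaw(); t=np.array(s["tcp_pos"])
q=cv2.resize(p,None,fx=8,fy=8,interpolation=cv2.INTER_CUBIC)
for sy in(1,-1):
        for sx in(1,-1):
            P=proj("side",t+M@np.array([sx*.011,sy*.0425,-.002])); 
            cv2.circle(q,tuple(np.round((P+.5)*8).astype(int)),3,(255,0,0),-1)
cv2.imwrite("pics/fing2.png",q[248*8:320*8,165*8:260*8,::-1])
E
```

```text
[0.61403636 0.33225384 0.1       ]
 t 2.25 tcp [0.6158 0.3372 0.1038] yaw 34.42 F [-0.6  0.7 -0.5] gap 0.995 q6 -0.26 -> units [ 0.0015 -0.0075  0.0432] twist 0.0006
```

View pics/fing2.png

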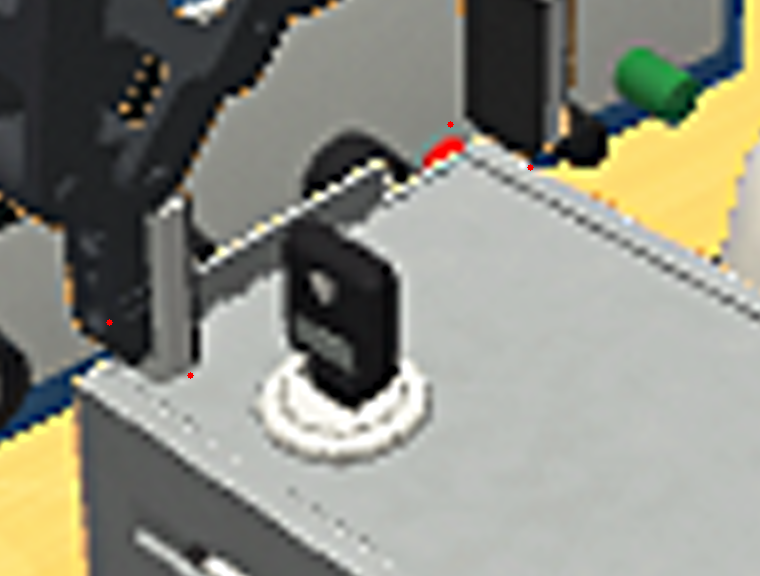

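Emit:
move_arm([
  [0.007, -0.001, 0.02, 0, 100],
  [0.007, -0.001, 0.043, 0, 100],
  [0.007, -0.001, 0.043, 0, 60],
  [0.007, -0.001, 0.043, 0, 30],
  [0.007, -0.001, 0.043, 0, 0],
  [0.007, -0.001, 0.043, 0, 0],
  [0.007, -0.001, 0.043, 0, 0],
  [0.007, -0.001, 0.043, 0, 0],
], force=40)

```text
t: 2.92
tcp_pos: [0.6132, 0.3388, 0.0854]
tool_rot: [0.466, 0.885, 0.0, 0.0]
force: [-0.1, -0.6, 0.6]
finger_gap: 0.149
```

```bash
python3 - <<'E'
from h import *
p,d=manip.snapshot("side"); np.savez("side3.npz",p=p,d=d)
dl(.614,.339,.0865,34.4)
crop(p,"g3",165,235,260,315,8)
E
```

```text
t 2.97 tcp [0.6132 0.3388 0.0855] yaw 34.4 F [-0.2  0.1 -0.2] gap 0.097 q6 -0.25 -> units [-0.0008  0.002  -0.0025] twist 0.0001
```

View pics/g3.png

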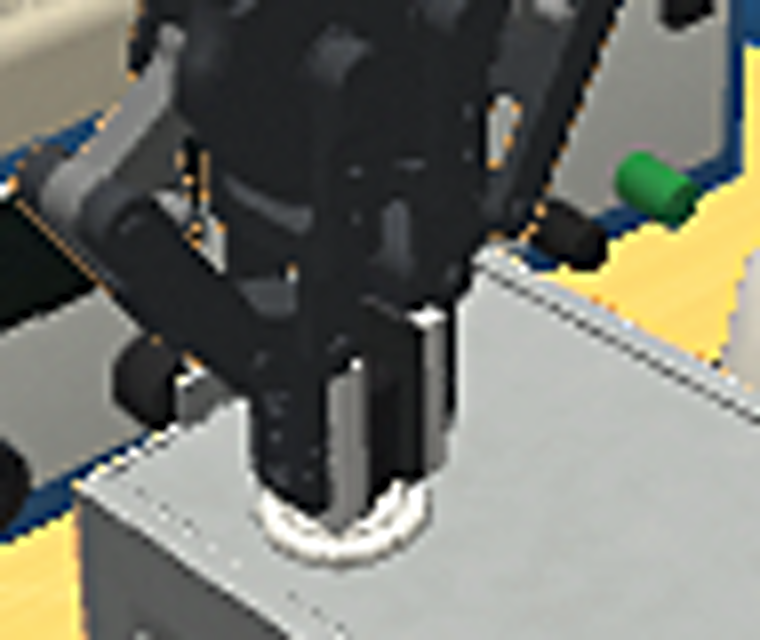

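Emit:
move_arm([
  [0, 0, 0, 0, 0],
  [0, 0, 0, 0.15, 0],
  [0, 0, 0, 0.3, 0],
  [0, 0, 0, 0.45, 0],
  [0, 0, 0, 0.6, 0],
  [0, 0, 0, 0.75, 0],
  [0, 0, 0, 0.9, 0],
  [0, 0, 0, 1, 0],
])

```text
t: 3.63
tcp_pos: [0.6149, 0.3392, 0.0855]
tool_rot: [0.672, 0.741, 0.002, 0.001]
force: [4.1, 1.1, -1.7]
finger_gap: 0.092
```

```bash
python3 - <<'E'
from h import *
dl(.614,.339,.0865,34.4); s=manip.sense(); print(np.round(s["ft_torque"],2))
E
```

```text
t 3.63 tcp [0.6149 0.3392 0.0855] yaw 5.57 F [ 4.1  1.1 -1.7] gap 0.092 q6 0.25 -> units [-0.0004 -0.0023 -0.0024] twist -1.0063
[ 0.16 -0.59  0.05]
```

Emit:
move_arm([
  [0, 0, 0, 0.15, 0],
  [0, 0, 0, 0.3, 0],
  [0, 0, 0, 0.45, 0],
  [0, 0, 0, 0.6, 0],
  [0, 0, 0, 0.75, 0],
  [0, 0, 0, 0.9, 0],
  [0, 0, 0, 1, 0],
  [0, 0, 0, 1, 0],
])

```text
t: 4.3
tcp_pos: [0.6163, 0.3394, 0.0857]
tool_rot: [0.834, 0.552, 0.004, 0.001]
force: [4.8, 0.8, -3.3]
finger_gap: 0.099
```

Emit:
move_arm([
  [0, 0, 0, 0.15, 0],
  [0, 0, 0, 0.3, 0],
  [0, 0, 0, 0.45, 0],
  [0, 0, 0, 0.6, 0],
  [0, 0, 0, 0.75, 0],
  [0, 0, 0, 0.9, 0],
  [0, 0, 0, 1, 0],
  [0, 0, 0, 1, 0],
])

```text
t: 4.97
tcp_pos: [0.6167, 0.3396, 0.0857]
tool_rot: [0.944, 0.329, 0.005, 0.0]
force: [6.0, 1.0, -3.9]
finger_gap: 0.099
```

```bash
python3 - <<'E'
from h import *
dl(.614,.339,.0865,34.4); s=manip.sense(); print(np.round(s["ft_torque"],2))
p,d=manip.snapshot("side"); np.savez("side4.npz",p=p,d=d)
crop(p,"g4",165,235,260,315,8)
a=np.radians(124.4); dl(s["tcp_pos"][0]+.115*np.cos(a),s["tcp_pos"][1]+.115*np.sin(a),s["tcp_pos"][2])
E
```

```text
t 4.97 tcp [0.6167 0.3396 0.0857] yaw -51.64 F [ 6.   1.  -3.9] gap 0.099 q6 1.25 -> units [-0.0062 -0.0029 -0.002 ] twist -3.0035
[ 0.29 -1.02  0.09]
 t 5.02 tcp [0.6167 0.3396 0.0857] yaw -51.56 F [ 6.1  1.9 -4.3] gap 0.099 q6 1.25 -> units [ 0.0202 -0.2868 -0.0007] twist 0.0
```

View pics/g4.png

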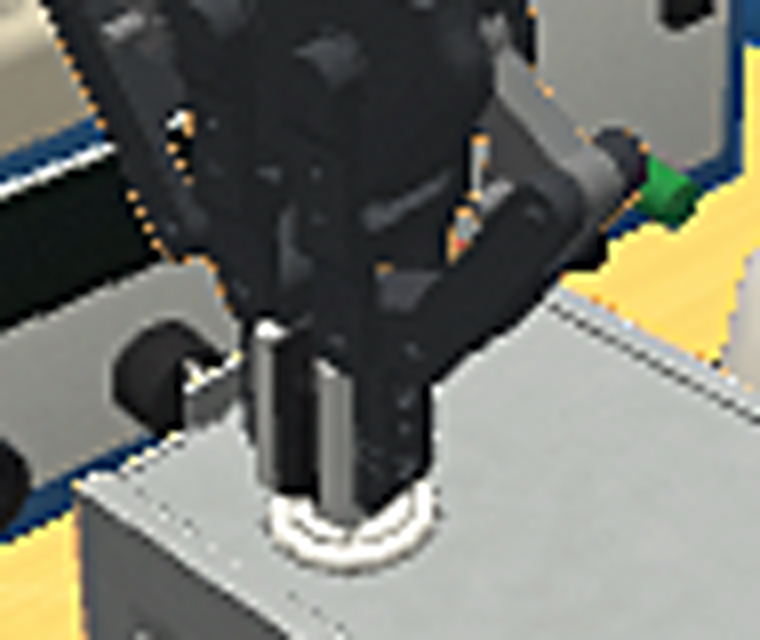

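Emit:
move_arm([
  [0.001, -0.02, 0, 0, 0],
  [0.004, -0.055, 0, 0, 0],
  [0.007, -0.1, 0, 0, 0],
  [0.01, -0.15, 0, 0, 0],
  [0.014, -0.2, 0, 0, 0],
  [0.017, -0.25, 0, 0, 0],
  [0.02, -0.285, 0, 0, 0],
  [0.02, -0.29, 0, 0, 0],
])

```text
t: 5.68
tcp_pos: [0.5524, 0.4336, 0.0859]
tool_rot: [0.943, 0.332, 0.006, 0.004]
force: [12.9, -9.4, -3.1]
finger_gap: 0.098
```

```bash
python3 - <<'E'
from h import *
dl(.614,.339,.0865,34.4); s=manip.sense(); print(np.round(s["ft_torque"],2), np.array(s["tcp_pos"])-[.6167,.3396,.0857])
p,d=manip.snapshot("side"); np.savez("side5.npz",p=p,d=d)
cv2.imwrite("pics/s5.png",cv2.resize(p[:,:,::-1],(800,600),interpolation=cv2.INTER_CUBIC))
E
```

```text
t 5.68 tcp [0.5524 0.4336 0.0859] yaw -51.19 F [12.9 -9.4 -3.1] gap 0.098 q6 1.41 -> units [-0.0282  0.2807  0.0018] twist -2.9878
[-1.77 -2.25  0.06] [-0.06426099  0.09396497  0.00021096]
```

View pics/s5.png

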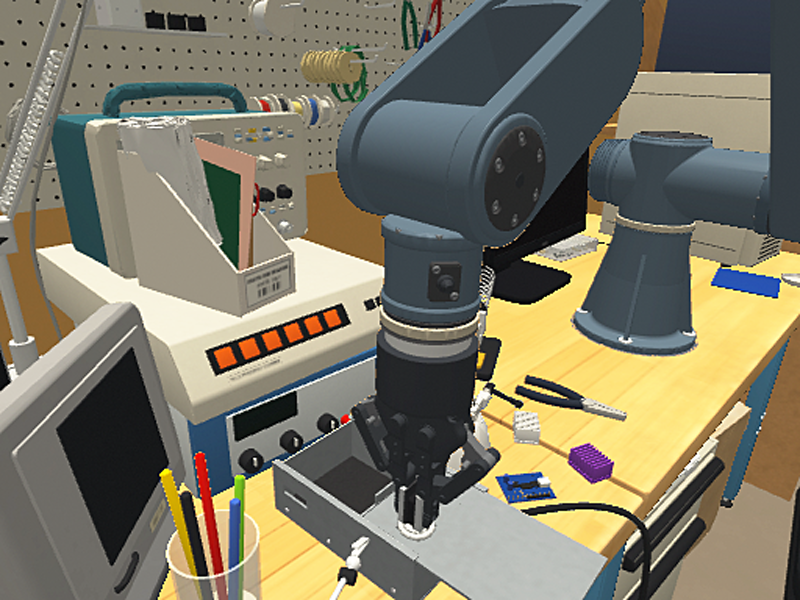

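Emit:
move_arm([
  [0.02, 0.012, 0, 0, 40],
  [0.02, 0.012, 0, 0, 40],
  [0.02, 0.012, 0, 0, 40],
  [0.02, 0.012, -0.05, 0, 40],
  [0.02, 0.012, -0.14, 0, 60],
  [0.02, 0.012, -0.24, 0, 100],
  [0.02, 0.012, -0.33, 0, 100],
  [0.02, 0.012, -0.4, -0.2, 100],
])

```text
t: 6.4
tcp_pos: [0.5561, 0.4364, 0.2485]
tool_rot: [0.926, 0.377, 0.001, -0.001]
force: [0.7, 0.1, -0.1]
finger_gap: 0.941
```

```bash
python3 - <<'E'
from meas import *
dl(.397,.350,.25,85)
p,d=manip.snapshot("side"); np.savez("side6.npz",p=p,d=d)
cv2.imwrite("pics/s6.png",cv2.resize(p[150:,120:420,::-1],(800,624),interpolation=cv2.INTER_CUBIC)[:600])
w=cloud("side",d); hsv=cv2.cvtColor(p,cv2.COLOR_RGB2HSV)
m=(hsv[...,1]<60)&(np.hypot(w[...,0]-.348,w[...,1]-.257)<.05)&(w[...,2]>.006)&(w[...,2]<.035)
n_,l,st,c=cv2.connectedComponentsWithStats(m.astype(np.uint8)); 
for i in range(1,n_):
    if st[i][4]>30:
        q=w[l==i]; print(st[i],q.mean(0).round(4), q.min(0).round(3),q.max(0).round(3)); t=q[q[:,2]>.018]; print(" top face",cv2.minAreaRect(t[:,:2].astype(np.float32)*1000),len(t))
m=(hsv[...,0]>105)&(hsv[...,0]<128)&(hsv[...,1]>120)&(np.hypot(w[...,0]-.395,w[...,1]-.347)<.06)
z=w[...,2][m]; print("board z pct",np.percentile(z,[5,25,50,75,95]).round(4)); print(cv2.minAreaRect(w[m][:,:2].astype(np.float32)*1000))
E
```

```text
t 6.4 tcp [0.5561 0.4364 0.2485] yaw -45.7 F [ 0.7  0.1 -0.1] gap 0.941 q6 1.3 -> units [-0.4355 -0.1231 -0.0049] twist 1.721
[329 263  17  19 286] [0.3483 0.2573 0.018 ] [0.325 0.23  0.006] [0.367 0.276 0.023]
 top face ((345.054443359375, 251.7676544189453), (41.07613754272461, 29.522632598876953), 66.83914947509766) 193
board z pct [0.003  0.0038 0.0043 0.0049 0.0101]
((398.42376708984375, 349.5147705078125), (72.64805603027344, 94.61369323730469), 9.415264129638672)
```

View pics/s6.png

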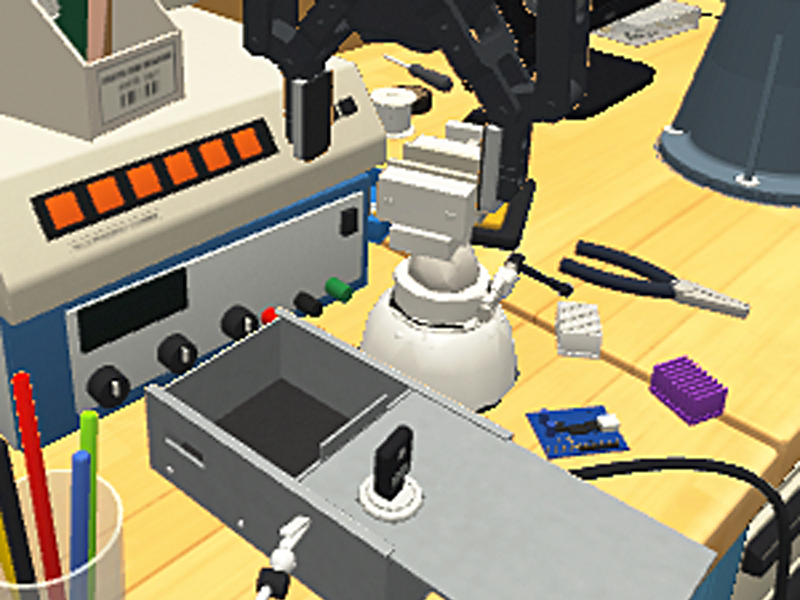

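```bash
python3 - <<'E'
from meas import *
p,d=load("side6.npz"); w=cloud("side",d); hsv=cv2.cvtColor(p,cv2.COLOR_RGB2HSV)
C=np.array([.394,.346]); a=np.radians(85); e1=np.array([np.cos(a),np.sin(a)]); e2=np.array([e1[1],-e1[0]])
m=(hsv[...,2]<70); A=(w[...,:2]-C)@e1; E=(w[...,:2]-C)@e2
m&=(A>.026)&(A<.08)&(np.abs(E)<.05)&(w[...,2]<.03)
P=np.c_[E[m],A[m],w[...,2][m]]*1000
for lo in range(-50,50,10):
    k=(P[:,0]>=lo)&(P[:,0]<lo+10)
    if k.any(): print(lo,P[k].min(0).round(0),P[k].max(0).round(0),k.sum())
crop(p,"bd",310,290,400,345,8)
p,d=load("top0.npz"); crop(p,"bdt",130,205,180,255,12)
E
```

```text
-50 [-50.  37.   5.] [-40.  44.  11.] 26
-40 [-40.  35.   3.] [-31.  40.  11.] 26
-30 [-30.  35.   4.] [-20.  40.  10.] 28
-20 [-19.  33.   3.] [-10.  39.   9.] 25
-10 [-9. 34.  1.] [-0. 39.  9.] 27
0 [ 0. 34.  3.] [10. 40.  9.] 28
10 [10. 36.  5.] [18. 41.  9.] 17
```

View pics/bd.png

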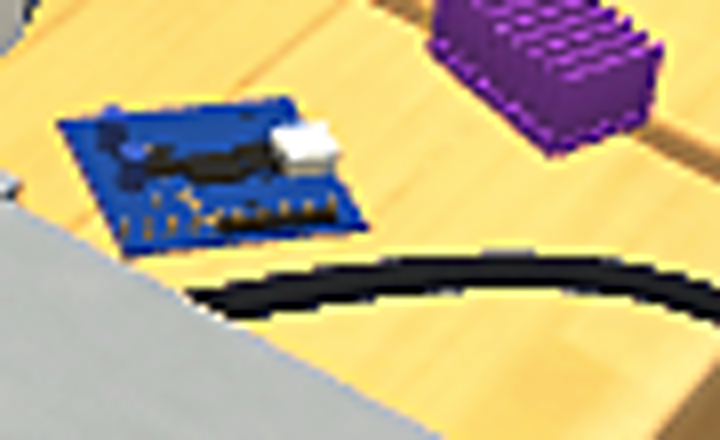

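View pics/bdt.png

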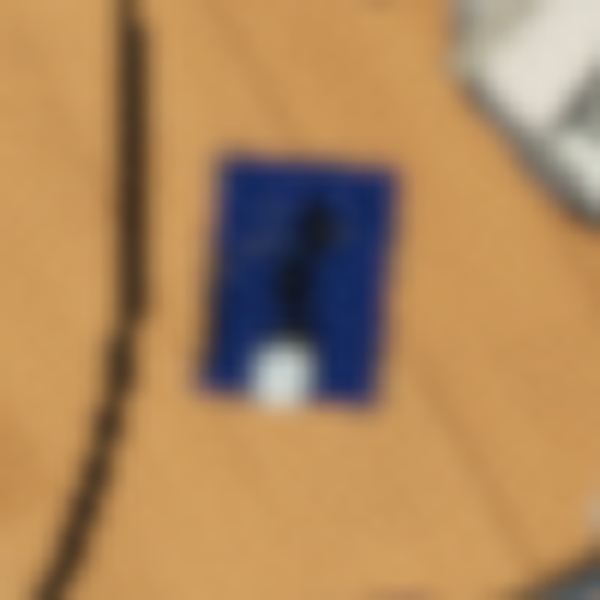

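```bash
python3 - <<'E'
from meas import *
dl(.394,.346,.12,-4.8)
E
```

```text
t 6.45 tcp [0.5587 0.438  0.255 ] yaw -45.32 F [0.6 1.3 3.9] gap 0.999 q6 1.3 -> units [-0.4589 -0.1269  0.3311] twist -1.4144
```

Emit:
move_arm([
  [-0.09, -0.024, 0, -0.2, 88],
  [-0.18, -0.048, 0, -0.4, 88],
  [-0.27, -0.074, 0, -0.6, 88],
  [-0.36, -0.1, 0, -0.8, 88],
  [-0.44, -0.122, 0, -1, 88],
  [-0.459, -0.127, 0.08, -1, 88],
  [-0.459, -0.127, 0.16, -1, 88],
  [-0.459, -0.127, 0.2, -1, 88],
])

```text
t: 7.12
tcp_pos: [0.3859, 0.343, 0.1631]
tool_rot: [0.805, 0.594, -0.002, -0.001]
force: [-0.4, -0.4, -0.4]
finger_gap: 0.88
```

```bash
python3 - <<'E'
from meas import *
dl(.394,.346,.06,-4.8)
E
```

```text
t 7.12 tcp [0.3859 0.343  0.1631] yaw -17.16 F [-0.4 -0.4 -0.4] gap 0.88 q6 0.81 -> units [0.0138 0.018  0.2576] twist -0.4316
```

Emit:
move_arm([
  [0.004, 0.006, 0.03, -0.2, 88],
  [0.008, 0.012, 0.08, -0.41, 88],
  [0.012, 0.016, 0.13, -0.43, 88],
  [0.014, 0.018, 0.18, -0.43, 88],
  [0.014, 0.018, 0.22, -0.43, 88],
  [0.014, 0.018, 0.25, -0.43, 88],
  [0.014, 0.018, 0.257, -0.43, 88],
  [0.014, 0.018, 0.257, -0.43, 88],
])

```text
t: 7.78
tcp_pos: [0.3966, 0.3471, 0.0614]
tool_rot: [0.736, 0.677, -0.001, -0.0]
force: [-0.1, -0.2, -0.0]
finger_gap: 0.88
```

```bash
python3 - <<'E'
from meas import *
dl(.394,.346,.0125,-4.8)
p,d=manip.snapshot("side"); np.savez("side7.npz",p=p,d=d)
crop(p,"b7",280,230,400,340,6)
E
```

```text
t 7.78 tcp [0.3966 0.3471 0.0614] yaw -4.85 F [-0.1 -0.2 -0. ] gap 0.88 q6 0.59 -> units [-0.0032 -0.0059  0.1224] twist -0.0016
```

View pics/b7.png

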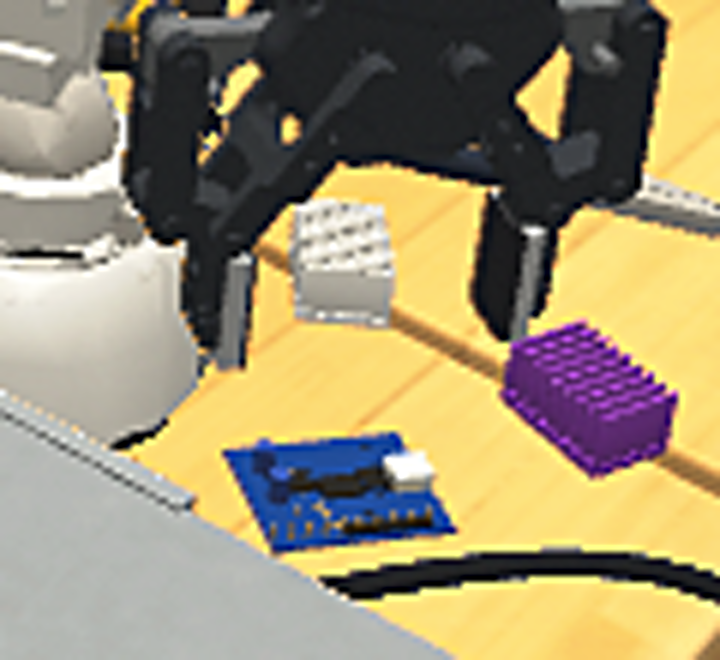

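Emit:
move_arm([
  [-0.003, -0.006, 0.04, 0, 88],
  [-0.003, -0.006, 0.08, 0, 88],
  [-0.003, -0.006, 0.11, 0, 88],
  [-0.003, -0.006, 0.122, 0, 88],
  [-0.003, -0.006, 0.122, 0, 70],
  [-0.003, -0.006, 0.122, 0, 55],
  [-0.003, -0.006, 0.122, 0, 55],
  [-0.003, -0.006, 0.122, 0, 55],
], force=30)

```text
t: 8.5
tcp_pos: [0.3957, 0.3468, 0.0143]
tool_rot: [0.736, 0.677, 0.001, 0.0]
force: [-0.5, -0.9, -0.5]
finger_gap: 0.632
```

```bash
python3 - <<'E'
from meas import *
dl(.394,.346,.0125,-4.8)
p,d=manip.snapshot("side"); np.savez("side8.npz",p=p,d=d)
crop(p,"b8",280,230,400,340,6)
E
```

```text
t 8.5 tcp [0.3957 0.3468 0.0143] yaw -4.84 F [-0.5 -0.9 -0.5] gap 0.632 q6 0.59 -> units [-0.0023 -0.0042  0.0044] twist -0.0015
```

View pics/b8.png

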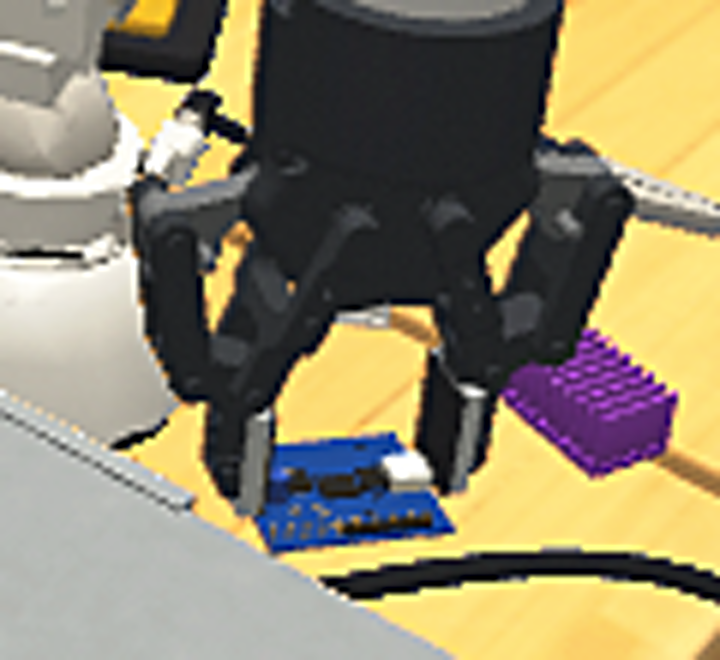

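Emit:
move_arm([
  [-0.003, -0.004, 0, 0, 30],
  [-0.003, -0.004, 0, 0, 20],
  [-0.003, -0.004, 0, 0, 20],
  [-0.003, -0.004, -0.012, 0, 20],
  [-0.015, -0.015, -0.012, 0, 20],
  [-0.03, -0.025, -0.012, 0, 20],
  [-0.043, -0.036, -0.012, 0, 20],
  [-0.043, -0.036, -0.01, 0, 20],
], force=25)

```text
t: 9.22
tcp_pos: [0.3768, 0.3288, 0.0173]
tool_rot: [0.736, 0.677, -0.002, -0.001]
force: [0.0, 0.1, -0.2]
finger_gap: 0.632
```

```bash
python3 - <<'E'
from meas import *
dl(.394,.346,.0125,-4.8)
p,d=manip.snapshot("side"); np.savez("side9.npz",p=p,d=d)
crop(p,"b9",280,230,400,340,6)
E
```

```text
t 9.22 tcp [0.3768 0.3288 0.0173] yaw -4.86 F [ 0.   0.1 -0.2] gap 0.632 q6 0.58 -> units [0.0466 0.0392 0.0117] twist -0.002
```

View pics/b9.png

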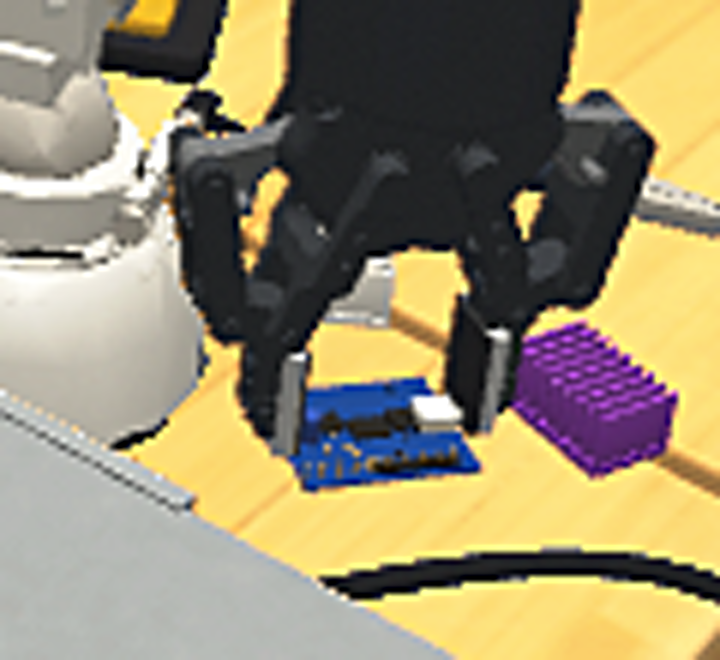

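Emit:
move_arm([
  [0, 0, 0.008, 0, 20],
  [0, 0, 0.008, 0, 20],
  [0, 0, 0.008, 0, 75],
  [0, 0, 0.008, 0, 75],
  [0, 0, -0.05, 0, 75],
  [0, 0, -0.12, 0, 75],
  [0, 0, -0.2, -0.15, 75],
  [0, 0, -0.25, -0.4, 75],
])

```text
t: 9.93
tcp_pos: [0.3802, 0.331, 0.1196]
tool_rot: [0.663, 0.748, 0.001, 0.0]
force: [0.2, 1.1, 0.1]
finger_gap: 0.751
```

```bash
python3 - <<'E'
from meas import *
p,d=manip.snapshot("side"); np.savez("side10.npz",p=p,d=d)
w=cloud("side",d); hsv=cv2.cvtColor(p,cv2.COLOR_RGB2HSV)
m=(hsv[...,0]>105)&(hsv[...,0]<128)&(hsv[...,1]>120)&(np.hypot(w[...,0]-.377,w[...,1]-.328)<.045)
m=cv2.morphologyEx(m.astype(np.uint8),cv2.MORPH_CLOSE,np.ones((5,5)))
print(rect("side",m,.0045))
crop(p,"b10",280,230,400,340,6)
dl(.372,.3265,.12,85.2)
E
```

```text
(378.4, 328.2, 44.7, 54.7, 83.3, 95)
 t 9.98 tcp [0.3818 0.3321 0.1225] yaw 7.23 F [1.1 0.2 2.3] gap 0.751 q6 0.37 -> units [-0.0107 -0.0262  0.0059] twist -2.7216
```

View pics/b10.png

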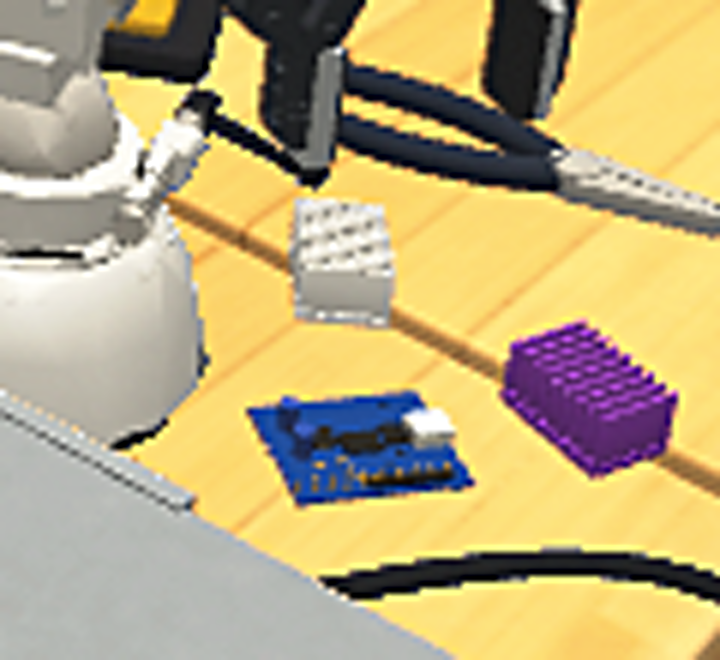

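Emit:
move_arm([
  [0, 0, 0, -0.25, 70],
  [0, 0, 0, -0.5, 70],
  [0, 0, 0, -0.75, 70],
  [0, 0, 0, -1, 70],
  [0, 0, 0, -1, 70],
  [0, 0, 0, -1, 70],
  [0, 0, 0, -1, 70],
  [0, 0, 0, -1, 70],
])

```text
t: 10.65
tcp_pos: [0.3794, 0.3305, 0.1174]
tool_rot: [0.461, 0.888, -0.0, -0.0]
force: [-0.3, -0.0, -0.6]
finger_gap: 0.697
```

Emit:
move_arm([
  [0, 0, 0, -0.25, 70],
  [0, 0, 0, -0.5, 70],
  [0, 0, 0, -0.75, 70],
  [0, 0, 0, -1, 70],
  [0, 0, 0, -1, 70],
  [0, 0, 0, -1, 70],
  [0, 0, 0, -1, 70],
  [0, 0, 0, -1, 70],
])

```text
t: 11.32
tcp_pos: [0.3794, 0.3305, 0.1175]
tool_rot: [0.227, 0.974, -0.0, -0.0]
force: [0.4, -0.4, -0.1]
finger_gap: 0.702
```

```bash
python3 - <<'E'
from meas import *
dl(.375,.3285,.05,85.0)
E
```

```text
t 11.32 tcp [0.3794 0.3305 0.1175] yaw 63.79 F [ 0.4 -0.4 -0.1] gap 0.702 q6 -0.62 -> units [ 0.0077 -0.0094  0.1687] twist -0.7404
```

Emit:
move_arm([
  [0.002, -0.002, 0, -0.25, 68],
  [0.004, -0.004, 0.03, -0.5, 68],
  [0.008, -0.009, 0.08, -0.74, 68],
  [0.008, -0.009, 0.12, -0.74, 68],
  [0.008, -0.009, 0.16, -0.74, 68],
  [0.008, -0.009, 0.169, -0.74, 68],
  [0.008, -0.009, 0.169, -0.74, 68],
  [0.008, -0.009, 0.169, -0.74, 68],
])

```text
t: 11.98
tcp_pos: [0.3752, 0.3288, 0.0501]
tool_rot: [0.043, 0.999, 0.0, 0.0]
force: [-0.8, 0.5, 0.6]
finger_gap: 0.678
```

```bash
python3 - <<'E'
from meas import *
dl(.375,.3285,.0125,85.0)
p,d=manip.snapshot("side"); crop(p,"b11",280,220,400,340,5)
E
```

```text
t 11.98 tcp [0.3752 0.3288 0.0501] yaw 85.08 F [-0.8  0.5  0.6] gap 0.678 q6 -0.99 -> units [ 0.0004 -0.0008  0.0941] twist 0.0027
```

View pics/b11.png

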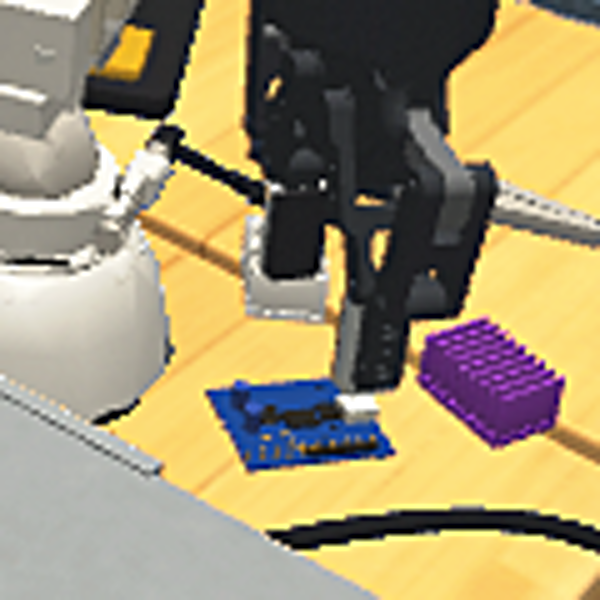

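Emit:
move_arm([
  [0, 0, 0.04, 0, 68],
  [0, 0, 0.08, 0, 68],
  [0, 0, 0.092, 0, 68],
  [0, 0, 0.094, 0, 60],
  [0, 0, 0.094, 0, 40],
  [0, 0, 0.094, 0, 20],
  [0, 0, 0.094, 0, 20],
  [0, 0, 0.094, 0, 20],
], force=30)

```text
t: 12.7
tcp_pos: [0.3754, 0.3289, 0.013]
tool_rot: [0.043, 0.999, 0.0, 0.001]
force: [0.2, 0.0, 1.5]
finger_gap: 0.48
```

```bash
python3 - <<'E'
from meas import *
dl(.375,.3285,.0125,85.0)
p,d=manip.snapshot("side"); crop(p,"b12",280,220,400,340,5)
E
```

```text
t 12.7 tcp [0.3754 0.3289 0.013 ] yaw 85.12 F [0.2 0.  1.5] gap 0.48 q6 -0.99 -> units [ 0.0008 -0.0012  0.0012] twist 0.0041
```

View pics/b12.png

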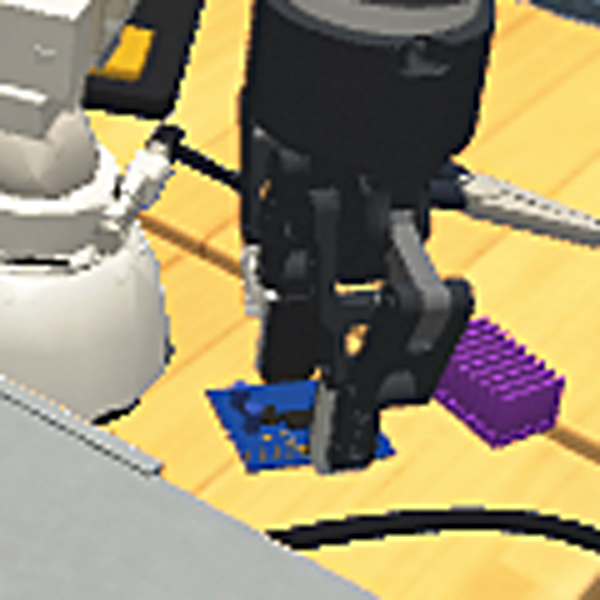

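Emit:
move_arm([
  [0, 0, -0.02, 0, 20],
  [0, 0, -0.09, 0, 20],
  [0, 0, -0.18, 0, 20],
  [0, 0, -0.28, 0, 20],
  [0, 0, -0.38, 0, 20],
  [0, 0, -0.48, 0, 20],
  [0, 0, -0.58, 0.2, 20],
  [0, 0, -0.64, 0.4, 20],
])

```text
t: 13.42
tcp_pos: [0.3757, 0.3292, 0.2733]
tool_rot: [0.144, 0.99, 0.002, 0.003]
force: [0.0, 1.7, -0.4]
finger_gap: 0.484
```

```bash
python3 - <<'E'
from meas import *
dl(.600,.3213,.27,34.4)
p,d=manip.snapshot("side"); crop(p,"b13",230,80,400,240,4)
E
```

```text
t 13.42 tcp [0.3757 0.3292 0.2733] yaw 73.39 F [ 0.   1.7 -0.4] gap 0.484 q6 -0.79 -> units [-0.5429  0.1412  0.0115] twist 1.3612
```

View pics/b13.png

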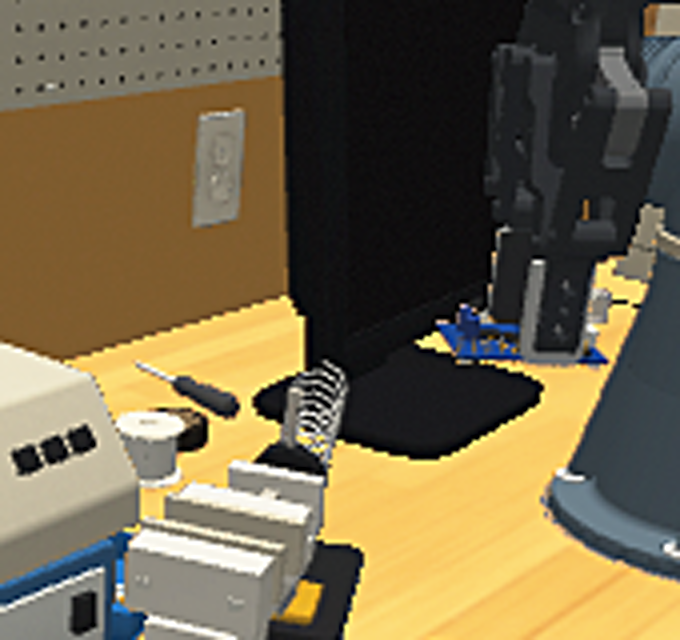

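Emit:
move_arm([
  [-0.06, 0.015, 0, 0.15, 20],
  [-0.13, 0.035, 0, 0.3, 20],
  [-0.21, 0.055, 0, 0.45, 20],
  [-0.29, 0.075, 0, 0.6, 20],
  [-0.37, 0.095, 0, 0.75, 20],
  [-0.44, 0.115, 0, 0.9, 20],
  [-0.5, 0.13, 0, 1, 20],
  [-0.53, 0.138, 0, 1, 20],
])

```text
t: 14.13
tcp_pos: [0.5968, 0.3211, 0.268]
tool_rot: [0.384, 0.923, 0.0, 0.001]
force: [1.1, 0.9, -0.9]
finger_gap: 0.482
```

Emit:
move_arm([
  [0, 0, 0, 0.1, 20],
  [0, 0, 0, 0.25, 20],
  [0, 0, 0, 0.36, 20],
  [0, 0, 0, 0.36, 20],
  [0, 0, 0.05, 0.36, 20],
  [0, 0, 0.1, 0.36, 20],
  [0, 0, 0.14, 0.36, 20],
  [0, 0, 0.14, 0.36, 20],
])

```text
t: 14.8
tcp_pos: [0.5911, 0.321, 0.2084]
tool_rot: [0.463, 0.886, -0.003, -0.003]
force: [-1.0, -0.3, -0.5]
finger_gap: 0.486
```

```bash
python3 - <<'E'
from meas import *
dl(.600,.3213,.15,34.4)
p,d=manip.snapshot("side"); np.savez("side14.npz",p=p,d=d); crop(p,"b14",150,170,310,330,4)
E
```

```text
t 14.8 tcp [0.5911 0.321  0.2084] yaw 34.79 F [-1.  -0.3 -0.5] gap 0.486 q6 -0.28 -> units [-0.0124  0.02    0.1458] twist 0.0135
```

View pics/b14.png

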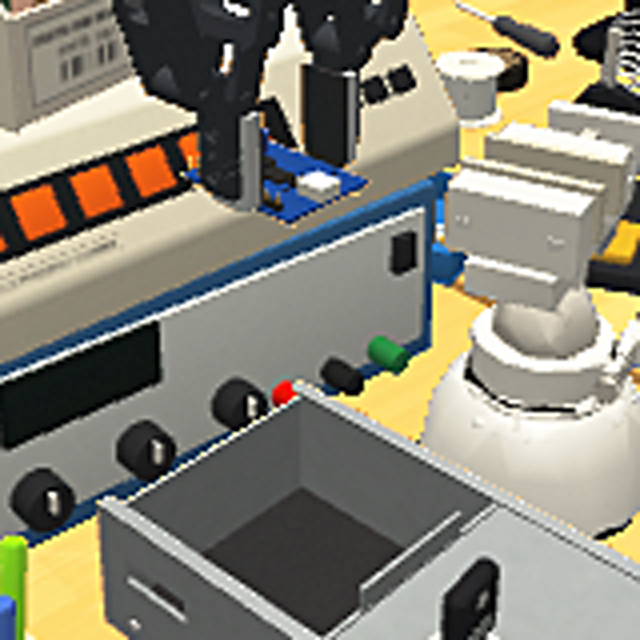

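```bash
python3 - <<'E'
from meas import *
s,M=yaw(); t=np.array(s["tcp_pos"])
for o in(-.01,-.005,0,.005,.01): print(o,*[proj("side",t+M@np.array([o+sx*.0275,sy*.021,.0085])).round(1) for sx,sy in((1,-1),(1,1),(-1,1))])
E
```

```text
-0.01 [237.3 212.3] [216.6 222.2] [190.1 210.5]
-0.005 [239.9 213.3] [219.2 223.3] [192.4 211.5]
0 [242.5 214.4] [221.8 224.5] [194.7 212.5]
0.005 [245.1 215.4] [224.5 225.6] [197.  213.6]
0.01 [247.7 216.5] [227.2 226.8] [199.4 214.6]
```

```bash
python3 - <<'E'
from meas import *
s,M=yaw(); t=np.array(s["tcp_pos"])
p,d=load("side14.npz"); w=cloud("side",d); q=(w-t)@M
h=(np.abs(q[...,1])<.12)&(np.abs(q[...,0])<.05)&(q[...,2]>-.12)&(q[...,2]<.02)
hsv=cv2.cvtColor(p,cv2.COLOR_RGB2HSV); h&=(hsv[...,2]<110)&(hsv[...,1]<110)
Q=q[h]*1000
for lo in range(-110,15,10):
    k=(Q[:,2]>=lo)&(Q[:,2]<lo+10); 
    if k.sum()>3: print("toolz",lo,"y",np.percentile(Q[k,1],[1,99]).round(0),"x",np.percentile(Q[k,0],[1,99]).round(0),k.sum())
E
```

```text
toolz -110 y [-34.  37.] x [-5. 14.] 325
toolz -100 y [-61.  60.] x [-6. 22.] 474
toolz -90 y [-63.  65.] x [-9. 22.] 602
toolz -80 y [-62.  63.] x [-10.  20.] 505
toolz -70 y [-60.  60.] x [-13.  19.] 502
toolz -60 y [-56.  57.] x [-11.  19.] 413
toolz -50 y [-53.  53.] x [-10.  15.] 369
toolz -40 y [-47.  50.] x [-9. 16.] 246
toolz -30 y [-34.  34.] x [-6. 14.] 141
toolz -20 y [-35.  32.] x [-8. 13.] 156
toolz -10 y [-35.  32.] x [-7. 13.] 148
toolz 0 y [-28.  32.] x [-20.  15.] 141
toolz 10 y [-15.  19.] x [-25.  25.] 9
```

```bash
python3 - <<'E'
from meas import *
s,M=yaw(); t=np.array(s["tcp_pos"])
p,d=load("side14.npz"); w=cloud("side",d); q=(w-t)@M
h=(np.abs(q[...,1])<.12)&(np.abs(q[...,0])<.05)&(q[...,2]>-.12)&(q[...,2]<.02)
hsv=cv2.cvtColor(p,cv2.COLOR_RGB2HSV); h&=(hsv[...,2]<110)&(hsv[...,1]<110)
Q=q[h]*1000
for lo in range(-54,-22,3):
    k=(Q[:,2]>=lo)&(Q[:,2]<lo+3); a=np.sort(Q[k,1])
    print("toolz",lo,"y",a[:3].round(0),a[-3:].round(0),k.sum())
# box frame check: rail cloud in box frame
B=np.array([.570,.365]); a=np.radians(124.4); ex=np.array([np.cos(a),np.sin(a)]); ey=np.array([-ex[1],ex[0]])
r=w[...,:2]-B; X=r@ex*1000;Y=r@ey*1000
m=(w[...,2]>.060)&(w[...,2]<.073)&(X>-85)&(X<0)&(np.abs(Y)<62)&(hsv[...,1]<60)
for nm,k in(("neg",m&(Y<0)),("pos",m&(Y>0))): print(nm,np.percentile(Y[k],[2,25,50,75,98]).round(1),k.sum())
m=(w[...,2]>.055)&(w[...,2]<.066)&(np.abs(Y)<40)&(X<-75)&(X>-105)&(hsv[...,1]<60); print("endwall X",np.percentile(X[m],[2,50,98]).round(1))
E
```

```text
toolz -54 y [-55. -55. -53.] [54. 54. 55.] 102
toolz -51 y [-58. -56. -54.] [54. 54. 55.] 94
toolz -48 y [-53. -50. -49.] [53. 53. 53.] 103
toolz -45 y [-53. -53. -51.] [52. 52. 52.] 125
toolz -42 y [-51. -50. -48.] [51. 51. 52.] 125
toolz -39 y [-47. -46. -46.] [50. 50. 50.] 93
toolz -36 y [-48. -47. -43.] [45. 45. 47.] 65
toolz -33 y [-30. -29. -29.] [34. 34. 37.] 46
toolz -30 y [-29. -29. -27.] [34. 34. 34.] 34
toolz -27 y [-32. -30. -26.] [32. 32. 33.] 43
toolz -24 y [-35. -34. -24.] [32. 32. 32.] 51
neg [-52.1 -51.2 -50.6 -47.9 -44.5] 349
pos [53.3 55.1 57.3 58.3 59.7] 196
endwall X [-90.1 -88.9 -87.6]
```

```bash
python3 - <<'E'
from meas import *
dl(.5958,.3209,.08,34.4)
E
```

```text
t 14.85 tcp [0.5922 0.3214 0.2103] yaw 34.77 F [0.6 0.6 0.3] gap 0.486 q6 -0.28 -> units [-0.0066  0.0083  0.3258] twist 0.0131
```

Emit:
move_arm([
  [-0.006, 0.008, 0.05, 0.012, 20],
  [-0.006, 0.008, 0.13, 0.012, 20],
  [-0.006, 0.008, 0.21, 0.012, 20],
  [-0.006, 0.008, 0.28, 0.012, 20],
  [-0.006, 0.008, 0.32, 0.012, 20],
  [-0.006, 0.008, 0.325, 0.012, 20],
  [-0.006, 0.008, 0.325, 0.012, 20],
  [-0.006, 0.008, 0.325, 0.012, 20],
])

```text
t: 15.52
tcp_pos: [0.5994, 0.3224, 0.0843]
tool_rot: [0.467, 0.884, 0.001, 0.001]
force: [1.3, -0.3, 0.9]
finger_gap: 0.483
```

```bash
python3 - <<'E'
from meas import *
p,d=manip.snapshot("side"); np.savez("side15.npz",p=p,d=d); crop(p,"b15",160,210,300,330,5)
dl(.5958,.3209,.033,34.4)
s,M=yaw(); t=np.array(s["tcp_pos"])
for o in(-.005,0,.005): print(o,*[proj("side",t+M@np.array([o+sx*.0275,sy*.021,.0085])).round(1) for sx,sy in((1,-1),(1,1),(-1,1))])
E
```

```text
t 15.57 tcp [0.5997 0.3225 0.0848] yaw 34.37 F [ 0.5 -0.4 -0.6] gap 0.483 q6 -0.27 -> units [ 0.0024 -0.0108  0.1294] twist -0.001
-0.005 [234.6 286.3] [215.3 299.2] [191.  283.8]
0 [236.9 287.6] [217.6 300.7] [193.1 285.1]
0.005 [239.3 289. ] [220.  302.2] [195.2 286.5]
```

View pics/b15.png

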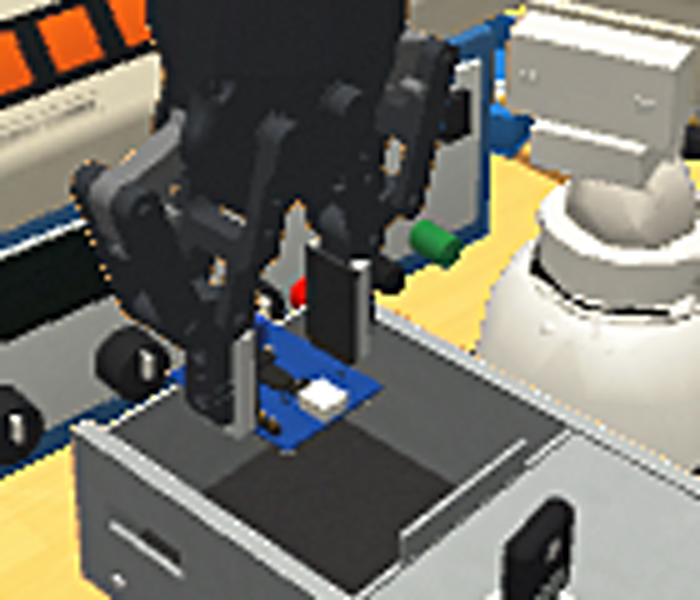

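Emit:
move_arm([
  [0.001, -0.01, 0, 0, 20],
  [0.001, -0.01, 0.03, 0, 20],
  [0.001, -0.01, 0.06, 0, 20],
  [0.001, -0.01, 0.085, 0, 20],
  [0.001, -0.01, 0.105, 0, 20],
  [0.001, -0.01, 0.115, 0, 20],
  [0.001, -0.01, 0.115, 0, 20],
  [0.001, -0.01, 0.115, 0, 20],
])

```text
t: 16.23
tcp_pos: [0.5945, 0.3199, 0.0358]
tool_rot: [0.467, 0.884, -0.0, -0.0]
force: [-0.3, -0.3, 0.2]
finger_gap: 0.482
```

```bash
python3 - <<'E'
from meas import *
p,d=manip.snapshot("side"); np.savez("side16.npz",p=p,d=d); crop(p,"b16",160,210,300,330,5)
dl(.5958,.3209,.033,34.4)
E
```

```text
t 16.28 tcp [0.5947 0.32   0.0362] yaw 34.35 F [ 0.2  0.2 -0.7] gap 0.479 q6 -0.27 -> units [0.0002 0.0036 0.008 ] twist -0.0018
```

View pics/b16.png

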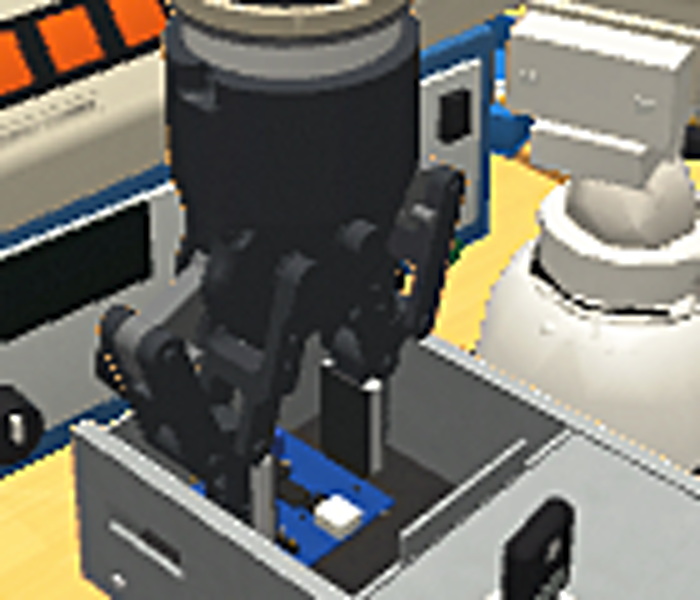

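Emit:
move_arm([
  [0, 0.003, 0.008, 0, 20],
  [0, 0.003, 0.013, 0, 20],
  [0, 0.003, 0.013, 0, 20],
  [0, 0.003, 0.013, 0, 51],
  [0, 0.003, 0.013, 0, 53],
  [0, 0.003, 0.012, 0, 54],
  [0, 0.003, 0.01, 0, 54],
  [0, 0.003, 0, 0, 54],
])

```text
t: 16.95
tcp_pos: [0.5952, 0.3206, 0.0361]
tool_rot: [0.467, 0.884, -0.0, -0.0]
force: [0.3, 0.3, 0.4]
finger_gap: 0.541
```

```bash
python3 - <<'E'
from meas import *
p,d=manip.snapshot("side"); np.savez("side17.npz",p=p,d=d); crop(p,"b17",160,210,300,330,5)
dl(.5958,.3209,.033,34.4)
E
```

```text
t 17.0 tcp [0.5955 0.3207 0.0369] yaw 34.35 F [0.1 0.8 0.9] gap 0.54 q6 -0.27 -> units [0.     0.0009 0.0098] twist -0.0016
```

View pics/b17.png

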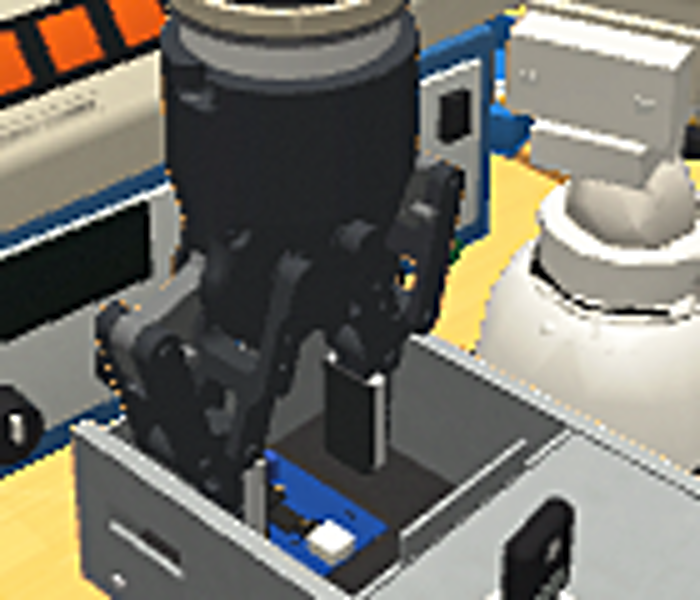

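Emit:
move_arm([
  [0, 0, -0.06, 0, 54],
  [0, 0, -0.16, 0, 54],
  [0, 0, -0.26, 0, 54],
  [0, 0, -0.36, 0, 65],
  [0, 0, -0.46, 0, 75],
  [0, 0, -0.55, -0.2, 75],
  [0, 0, -0.61, -0.4, 75],
  [0, 0, -0.61, -0.6, 75],
])

```text
t: 17.67
tcp_pos: [0.5984, 0.3217, 0.2879]
tool_rot: [0.327, 0.945, 0.004, 0.005]
force: [1.1, 1.0, -0.2]
finger_gap: 0.749
```

```bash
python3 - <<'E'
from meas import *
dl(.3367,.2556,.27,69)
p,d=manip.snapshot("side"); np.savez("side18.npz",p=p,d=d); crop(p,"b18",160,210,300,330,5)
w=cloud("side",d); hsv=cv2.cvtColor(p,cv2.COLOR_RGB2HSV)
m=(hsv[...,1]<60)&(np.hypot(w[...,0]-.348,w[...,1]-.257)<.05)&(w[...,2]>.015)&(w[...,2]<.03)
print(cv2.minAreaRect(w[m][:,:2].astype(np.float32)*1000),m.sum()); crop(p,"h18",300,235,360,300,10)
E
```

```text
t 17.67 tcp [0.5984 0.3217 0.2879] yaw 51.83 F [ 1.1  1.  -0.2] gap 0.749 q6 -0.58 -> units [ 0.4124 -0.5347  0.036 ] twist -0.5993
((345.2584533691406, 251.67723083496094), (41.85997772216797, 29.600486755371094), 65.7088394165039) 216
```

View pics/b18.png

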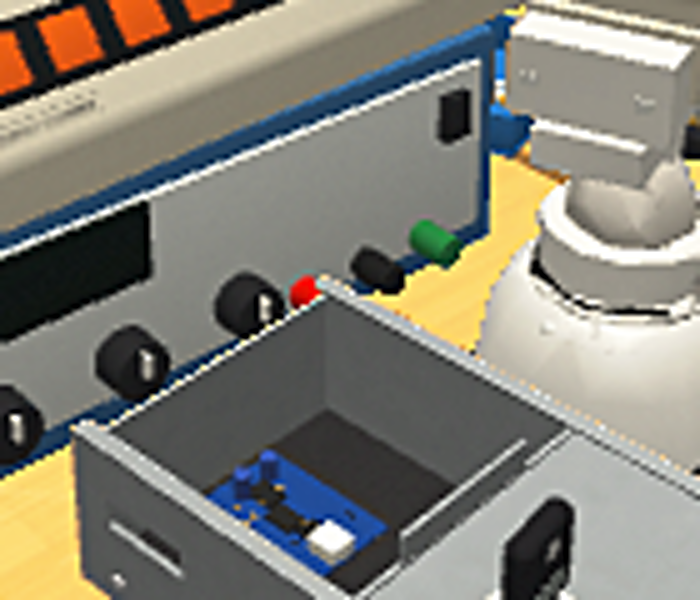

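View pics/h18.png

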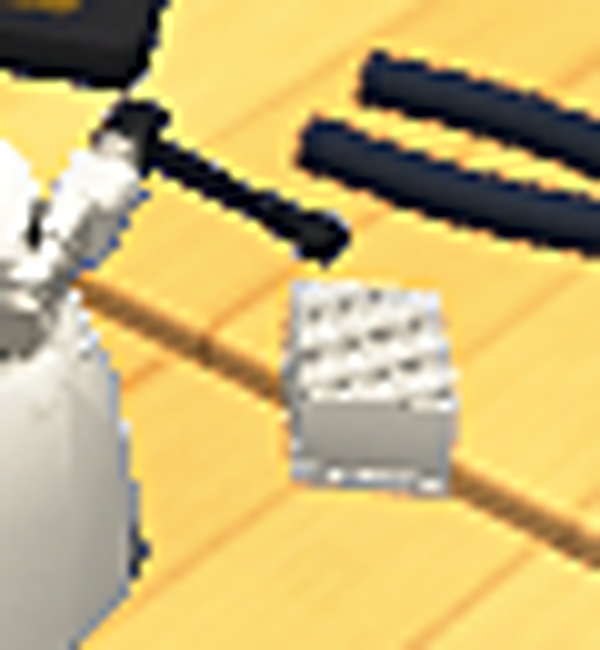

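Emit:
move_arm([
  [0.055, -0.07, 0, -0.08, 75],
  [0.11, -0.143, 0, -0.16, 75],
  [0.168, -0.217, 0, -0.24, 75],
  [0.225, -0.29, 0, -0.32, 75],
  [0.28, -0.363, 0, -0.4, 75],
  [0.335, -0.435, 0, -0.48, 75],
  [0.39, -0.505, 0, -0.565, 75],
  [0.412, -0.535, 0, -0.565, 75],
])

```text
t: 18.38
tcp_pos: [0.3266, 0.2536, 0.2787]
tool_rot: [0.193, 0.981, -0.002, -0.004]
force: [-0.1, 0.7, 0.2]
finger_gap: 0.751
```

```bash
python3 - <<'E'
from meas import *
dl(.3367,.2556,.09,68)
E
```

```text
t 18.38 tcp [0.3266 0.2536 0.2787] yaw 67.73 F [-0.1  0.7  0.2] gap 0.751 q6 -0.79 -> units [-0.0244  0.0169  0.4716] twist -0.0093
```

Emit:
move_arm([
  [-0.006, 0.004, 0.06, 0, 75],
  [-0.006, 0.004, 0.15, 0, 75],
  [-0.006, 0.004, 0.24, 0, 75],
  [-0.006, 0.004, 0.33, 0, 75],
  [-0.006, 0.004, 0.41, 0, 75],
  [-0.006, 0.004, 0.46, 0, 75],
  [-0.006, 0.004, 0.47, 0, 75],
  [-0.006, 0.004, 0.47, 0, 75],
])

```text
t: 19.05
tcp_pos: [0.3346, 0.2555, 0.0908]
tool_rot: [0.194, 0.981, -0.001, -0.002]
force: [0.4, 0.2, 0.2]
finger_gap: 0.752
```

```bash
python3 - <<'E'
from meas import *
p,d=manip.snapshot("side"); crop(p,"h19",290,190,390,300,6)
dl(.3367,.2556,.018,68)
E
```

```text
t 19.1 tcp [0.3356 0.2559 0.0919] yaw 67.67 F [-0.   0.8  0.3] gap 0.748 q6 -0.8 -> units [-0.0032  0.0007  0.1849] twist -0.0116
```

View pics/h19.png

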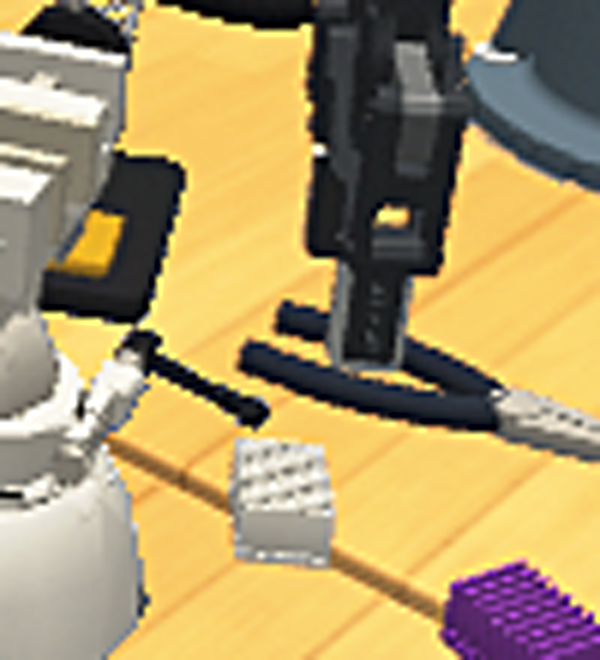

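```bash
python3 - <<'E'
from meas import *
s,M=yaw(); t=np.array(s["tcp_pos"])
for z in(t[2],.018):
  tt=np.array([t[0],t[1],z]); print(z,[((proj("side",tt+M@np.array([sx*.011,.032,.005]))-[290,190])*6).round(0) for sx in(-1,1)])
for p in([.3453,.2517,.022],): print(((proj("side",p)-[290,190])*6).round(0))
E
```

```text
0.09194259167694975 [array([313., 353.]), array([387., 359.])]
0.018 [array([285., 553.]), array([356., 560.])]
[280. 472.]
```

Emit:
move_arm([
  [-0.013, 0, 0.03, 0, 75],
  [-0.013, 0, 0.07, 0, 75],
  [-0.013, 0, 0.1, 0, 75],
  [-0.013, 0, 0.12, 0, 75],
  [-0.013, 0, 0.125, 0, 75],
  [-0.013, 0, 0.125, 0, 75],
  [-0.013, 0, 0.125, 0, 75],
  [-0.013, 0, 0.125, 0, 75],
])

```text
t: 19.77
tcp_pos: [0.3414, 0.2544, 0.0431]
tool_rot: [0.193, 0.981, 0.0, 0.001]
force: [-0.5, 0.2, 0.2]
finger_gap: 0.753
```

```bash
python3 - <<'E'
from meas import *
p,d=manip.snapshot("side"); crop(p,"h20",290,190,390,300,6)
dl(.3367,.2556,.018,68)
E
```

```text
t 19.82 tcp [0.3413 0.2544 0.043 ] yaw 67.73 F [ 0.3 -0.6  0.4] gap 0.752 q6 -0.81 -> units [ 0.0119 -0.0016  0.0626] twist -0.0095
```

View pics/h20.png

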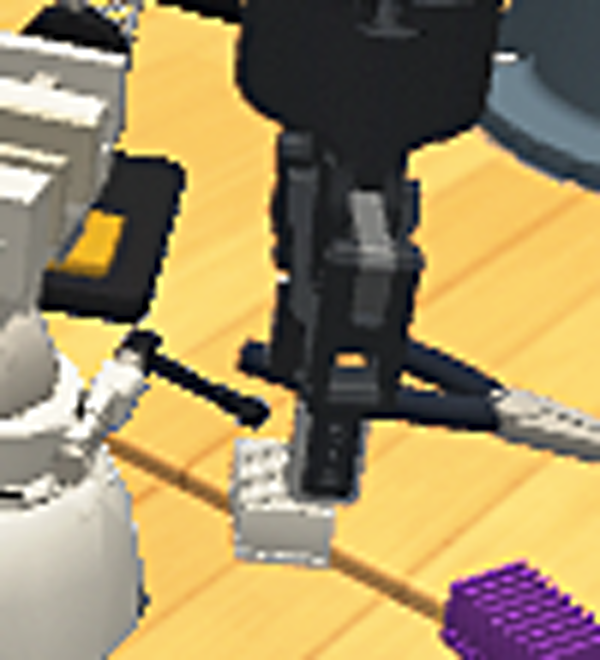

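Emit:
move_arm([
  [0, 0, 0.03, 0, 75],
  [0, 0, 0.055, 0, 75],
  [0, 0, 0.063, 0, 75],
  [0, 0, 0.063, 0, 60],
  [0, 0, 0.063, 0, 40],
  [0, 0, 0.063, 0, 25],
  [0, 0, 0.063, 0, 25],
  [0, 0, 0.063, 0, 25],
], force=35)

```text
t: 20.48
tcp_pos: [0.3411, 0.2543, 0.0176]
tool_rot: [0.193, 0.981, 0.0, 0.0]
force: [-0.2, 0.7, 2.2]
finger_gap: 0.453
```

```bash
python3 - <<'E'
from meas import *
p,d=manip.snapshot("side"); crop(p,"h21",290,190,390,300,6)
dl(.3367,.2556,.018,68)
E
```

```text
t 20.53 tcp [0.3411 0.2542 0.0176] yaw 67.73 F [ 0.  -0.3  3.5] gap 0.452 q6 -0.81 -> units [ 0.0115 -0.001  -0.0011] twist -0.0095
```

View pics/h21.png

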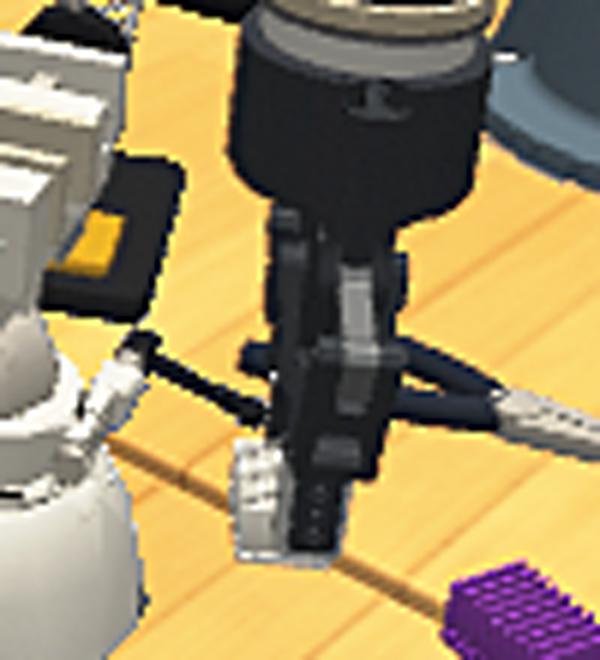

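Emit:
move_arm([
  [0, 0, -0.006, 0, 25],
  [0.012, 0, -0.008, 0, 25],
  [0.026, 0, -0.008, 0, 25],
  [0.04, 0, -0.008, 0, 25],
  [0.054, 0, -0.008, 0, 25],
  [0.06, 0, -0.006, 0, 25],
  [0.06, 0, 0.001, 0, 25],
  [0.06, 0, 0.001, 0, 25],
])

```text
t: 21.2
tcp_pos: [0.3172, 0.2633, 0.0175]
tool_rot: [0.193, 0.981, -0.0, -0.001]
force: [-4.2, 4.6, 14.7]
finger_gap: 0.457
```

```bash
python3 - <<'E'
from meas import *
p,d=manip.snapshot("side"); crop(p,"h22",290,190,390,300,6)
dl(.3367,.2556,.018,68)
E
```

```text
t 21.25 tcp [0.3173 0.2633 0.0175] yaw 67.75 F [-4.3  4.6 13.2] gap 0.453 q6 -0.76 -> units [-0.0523  0.0005 -0.0013] twist -0.0087
```

View pics/h22.png

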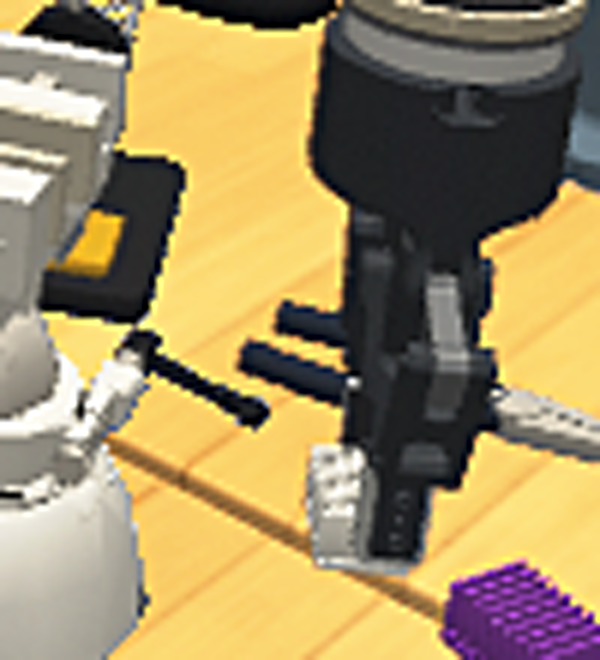

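Emit:
move_arm([
  [0, 0, -0.003, 0, 45],
  [0, 0, -0.003, 0, 62],
  [0, 0, -0.003, 0, 65],
  [-0.012, 0, -0.005, 0, 65],
  [-0.025, 0, -0.005, 0, 65],
  [-0.025, 0, -0.005, 0, 65],
  [-0.025, 0, -0.005, 0, 65],
  [-0.025, 0, -0.005, 0, 65],
])

```text
t: 21.92
tcp_pos: [0.3281, 0.2593, 0.0186]
tool_rot: [0.193, 0.981, -0.0, -0.0]
force: [0.8, -0.7, 1.2]
finger_gap: 0.645
```

```bash
python3 - <<'E'
from meas import *
p,d=manip.snapshot("side"); crop(p,"h23",290,190,390,300,6)
dl(.3367,.2556,.018,68)
E
```

```text
t 21.97 tcp [0.3279 0.2593 0.0186] yaw 67.7 F [ 0.3  0.3 -0.3] gap 0.647 q6 -0.78 -> units [-0.0238 -0.0002  0.0016] twist -0.0104
```

View pics/h23.png

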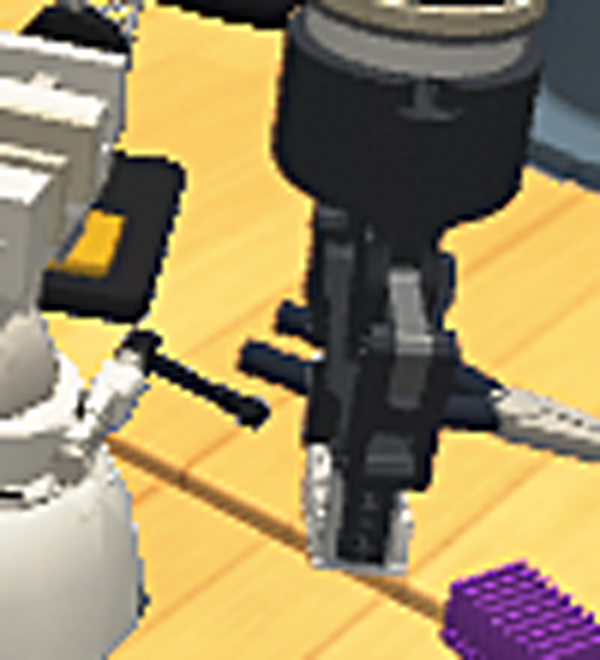

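Emit:
move_arm([
  [0, 0, -0.006, 0, 45],
  [0, 0, -0.006, 0, 25],
  [0, 0, -0.006, 0, 25],
  [0, 0, -0.006, 0, 25],
  [0, 0, -0.02, 0, 25],
  [0, 0, -0.08, 0, 25],
  [0, 0, -0.16, 0, 25],
  [0, 0, -0.25, 0, 25],
], force=40)

```text
t: 22.63
tcp_pos: [0.3267, 0.2589, 0.119]
tool_rot: [0.193, 0.981, -0.001, -0.002]
force: [0.5, 1.5, -1.3]
finger_gap: 0.452
```

```bash
python3 - <<'E'
from meas import *
p,d=manip.snapshot("side"); crop(p,"h24",290,130,400,250,6)
# target box x=-4+?, origin .567,.363
dl(.567+.565*.004,.363-.825*.004,.27,34.4)
E
```

```text
t 22.68 tcp [0.3298 0.2606 0.1248] yaw 67.77 F [0.2 0.8 2.4] gap 0.45 q6 -0.78 -> units [-0.4626  0.4581 -0.3575] twist 1.1648
```

View pics/h24.png

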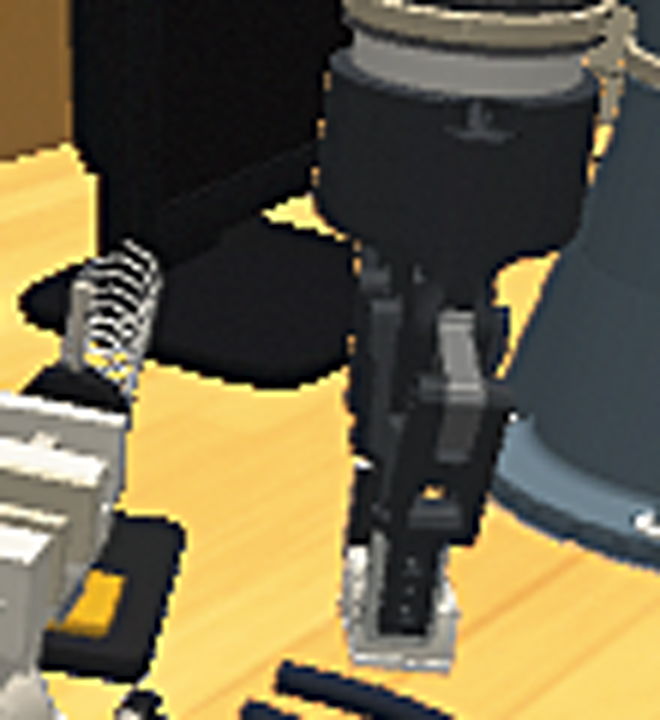

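Emit:
move_arm([
  [0, 0, -0.1, 0, 25],
  [0, 0, -0.2, 0, 25],
  [0, 0, -0.29, 0.1, 25],
  [-0.03, 0.03, -0.36, 0.25, 25],
  [-0.09, 0.09, -0.38, 0.4, 25],
  [-0.15, 0.15, -0.38, 0.5, 25],
  [-0.21, 0.21, -0.38, 0.6, 25],
  [-0.27, 0.27, -0.38, 0.7, 25],
])

```text
t: 23.35
tcp_pos: [0.4695, 0.3189, 0.2713]
tool_rot: [0.362, 0.932, 0.0, 0.0]
force: [-0.2, -0.1, -0.3]
finger_gap: 0.449
```

```bash
python3 - <<'E'
from meas import *
dl(.567+.565*.004,.363-.825*.004,.27,34.4)
E
```

```text
t 23.35 tcp [0.4695 0.3189 0.2713] yaw 47.55 F [-0.2 -0.1 -0.3] gap 0.449 q6 -0.43 -> units [-0.1152  0.2435  0.0033] twist 0.459
```

Emit:
move_arm([
  [-0.035, 0.07, 0, 0.15, 25],
  [-0.07, 0.14, 0, 0.3, 25],
  [-0.1, 0.21, 0, 0.46, 25],
  [-0.115, 0.243, 0, 0.46, 25],
  [-0.115, 0.243, 0.05, 0.46, 25],
  [-0.115, 0.243, 0.14, 0.46, 25],
  [-0.115, 0.243, 0.23, 0.46, 25],
  [-0.115, 0.243, 0.3, 0.46, 25],
])

```text
t: 24.02
tcp_pos: [0.5667, 0.3587, 0.1479]
tool_rot: [0.466, 0.885, -0.001, -0.001]
force: [0.2, -0.3, -0.7]
finger_gap: 0.452
```

Emit:
move_arm([
  [0, 0, 0.05, 0, 25],
  [0, 0, 0.1, 0, 25],
  [0, 0, 0.12, 0, 25],
  [0, 0, 0.12, 0, 25],
  [0, 0, 0.12, 0, 25],
  [0, 0, 0.12, 0, 25],
  [0, 0, 0.12, 0, 25],
  [0, 0, 0.12, 0, 25],
])

```text
t: 24.68
tcp_pos: [0.5691, 0.3597, 0.1044]
tool_rot: [0.466, 0.885, 0.001, 0.001]
force: [0.1, -0.3, -0.8]
finger_gap: 0.446
```

```bash
python3 - <<'E'
from meas import *
p,d=manip.snapshot("side"); crop(p,"h25",170,190,310,330,5); np.savez("side25.npz",p=p,d=d)
dl(.567+.565*.004,.363-.825*.004,.038,34.4)
s,M=yaw(); t=np.array(s["tcp_pos"])
print([((proj("side",t+M@np.array([sx*.015,.02,.0205]))-[170,190])*5).round(0) for sx in(-1,1)],((proj("side",t+M@np.array([.015,-.02,.0205]))-[170,190])*5).round(0))
E
```

```text
t 24.73 tcp [0.569  0.3597 0.1041] yaw 34.5 F [ 0.4 -0.4 -0.3] gap 0.448 q6 -0.2 -> units [-0.0003  0.0003  0.1653] twist 0.0033
[array([264., 533.]), array([339., 579.])] [429. 512.]
```

View pics/h25.png

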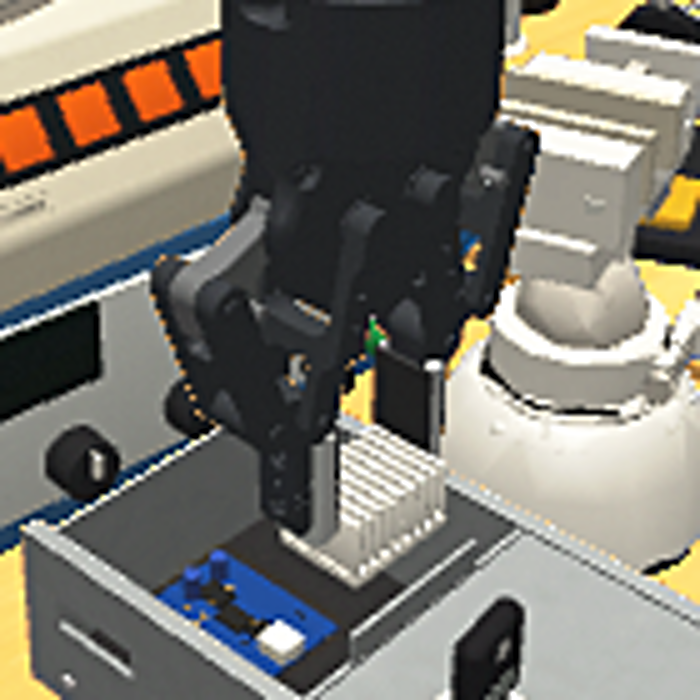

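Emit:
move_arm([
  [-0.008, 0, 0.02, 0, 25],
  [-0.008, 0, 0.06, 0, 25],
  [-0.008, 0, 0.1, 0, 25],
  [-0.008, 0, 0.13, 0, 25],
  [-0.008, 0, 0.15, 0, 25],
  [-0.008, 0, 0.16, 0, 25],
  [-0.008, 0, 0.163, 0, 25],
  [-0.008, 0, 0.163, 0, 25],
])

```text
t: 25.4
tcp_pos: [0.5703, 0.3568, 0.0374]
tool_rot: [0.466, 0.885, 0.0, 0.0]
force: [-0.3, 0.6, -0.8]
finger_gap: 0.448
```

```bash
python3 - <<'E'
from meas import *
p,d=manip.snapshot("side"); crop(p,"h26",170,200,310,330,5)
dl(.567+.565*.004,.363-.825*.004,.036,34.4)
E
```

```text
t 25.45 tcp [0.5706 0.3569 0.0379] yaw 34.49 F [-0.9 -0.6 -0.3] gap 0.454 q6 -0.21 -> units [0.0077 0.0013 0.0048] twist 0.0033
```

View pics/h26.png

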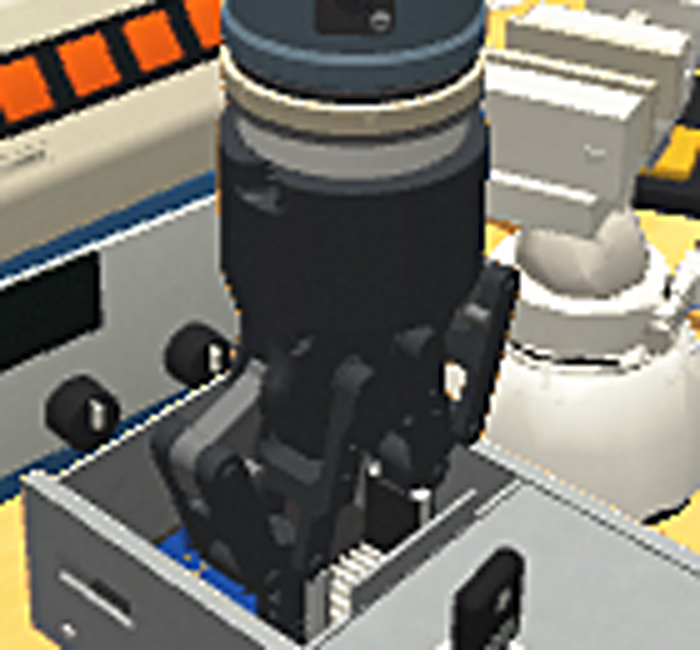

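Emit:
move_arm([
  [0, 0, 0.005, 0, 25],
  [0, 0, 0.006, 0, 25],
  [0, 0, 0.006, 0, 48],
  [0, 0, 0.006, 0, 51],
  [0, 0, 0.004, 0, 53],
  [0, 0, 0, 0, 54],
  [0, 0, -0.04, 0, 54],
  [0, 0, -0.1, 0, 54],
])

```text
t: 26.12
tcp_pos: [0.5682, 0.3558, 0.0755]
tool_rot: [0.466, 0.885, -0.002, -0.002]
force: [-0.0, 0.1, 0.0]
finger_gap: 0.541
```

Emit:
move_arm([
  [0, 0, -0.08, 0, 54],
  [0, 0, -0.16, 0, 54],
  [0, 0, -0.24, 0, 54],
  [0, 0, -0.3, 0, 60],
  [0, 0, -0.35, 0.2, 60],
  [0, 0, -0.35, 0.45, 60],
  [0, 0, -0.35, 0.7, 60],
  [0, 0, -0.35, 0.95, 60],
])

```text
t: 26.78
tcp_pos: [0.5702, 0.3568, 0.2187]
tool_rot: [0.663, 0.749, 0.001, 0.0]
force: [0.6, -0.8, 0.3]
finger_gap: 0.605
```

```bash
python3 - <<'E'
from meas import *
p,d=manip.snapshot("side"); crop(p,"h27",160,210,320,340,5); np.savez("side27.npz",p=p,d=d)
w=cloud("side",d); hsv=cv2.cvtColor(p,cv2.COLOR_RGB2HSV)
dl(.5515,.4325,.2,-55)
m=(w[...,2]>.085)&(w[...,2]<.106)&(np.hypot(w[...,0]-.5524,w[...,1]-.4336)<.03)&(hsv[...,2]<70)
print("key cloud",w[m].mean(0).round(4),m.sum(),cv2.minAreaRect(w[m][:,:2].astype(np.float32)*1000))
B=np.array([.567,.363]); a=np.radians(124.4); ex=np.array([np.cos(a),np.sin(a)]); ey=np.array([-ex[1],ex[0]])
X=(w[...,:2]-B)@ex*1000;Y=(w[...,:2]-B)@ey*1000
m=(X>-60)&(X<25)&(np.abs(Y)<45)&(w[...,2]>.03)&(w[...,2]<.045)&(hsv[...,1]<50)&(hsv[...,2]>120)
print("hs top",cv2.minAreaRect(np.c_[X[m],Y[m]].astype(np.float32)),np.median(w[...,2][m]))
m=(X>-90)&(X<25)&(np.abs(Y)<50)&(w[...,2]<.045)&(hsv[...,0]>105)&(hsv[...,0]<128)&(hsv[...,1]>120)
print("board",cv2.minAreaRect(np.c_[X[m],Y[m]].astype(np.float32)),np.median(w[...,2][m]))
E
```

```text
t 26.83 tcp [0.57   0.3567 0.2183] yaw 6.7 F [ 0.4  0.1 -0.4] gap 0.597 q6 0.28 -> units [ 0.1936 -0.0239  0.0457] twist 2.1539
key cloud [0.5498 0.4344 0.0969] 192 ((548.9017333984375, 432.34637451171875), (25.232131958007812, 7.982855796813965), 42.58576583862305)
hs top ((-9.421189308166504, 1.3550148010253906), (39.21293258666992, 16.166227340698242), 88.21610260009766) 0.03442454472607834
board ((-52.955322265625, 7.339738845825195), (34.86003494262695, 70.62323760986328), 89.10700988769531) 0.018350704808852758
```

View pics/h27.png

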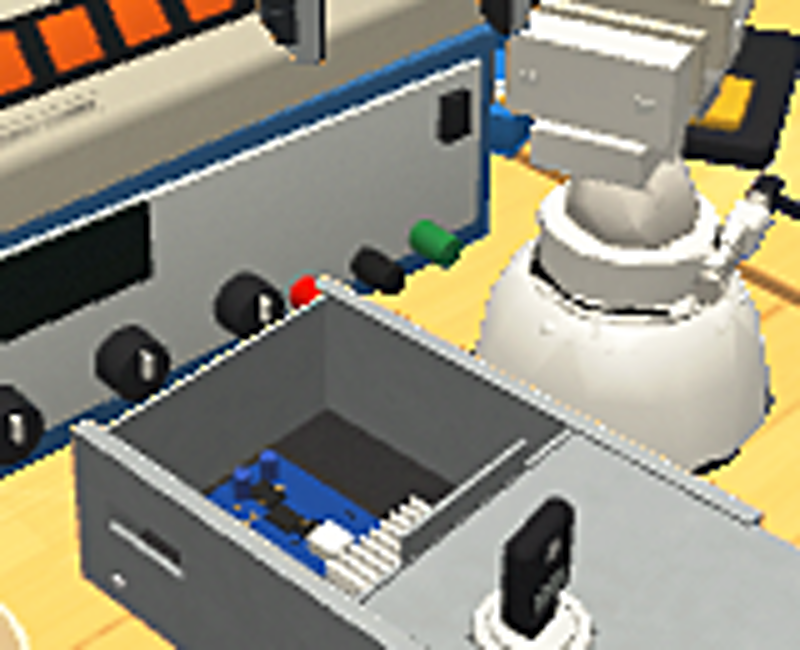

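Emit:
move_arm([
  [0.05, -0.005, 0, 0.25, 50],
  [0.1, -0.01, 0, 0.5, 50],
  [0.15, -0.018, 0, 0.75, 50],
  [0.19, -0.023, 0, 1, 50],
  [0.194, -0.024, 0, 1, 50],
  [0.194, -0.024, 0, 1, 50],
  [0.194, -0.024, 0, 1, 50],
  [0.194, -0.024, 0, 1, 50],
])

```text
t: 27.5
tcp_pos: [0.5511, 0.4313, 0.2175]
tool_rot: [0.826, 0.564, -0.0, 0.0]
force: [-0.6, 0.7, 0.3]
finger_gap: 0.504
```

Emit:
move_arm([
  [0, 0, 0, 0.25, 50],
  [0, 0, 0, 0.5, 50],
  [0, 0, 0, 0.75, 50],
  [0, 0, 0.03, 1, 50],
  [0, 0, 0.06, 1, 50],
  [0, 0, 0.1, 1, 50],
  [0, 0, 0.13, 1, 50],
  [0, 0, 0.14, 1, 50],
])

```text
t: 28.17
tcp_pos: [0.5495, 0.4308, 0.1583]
tool_rot: [0.939, 0.343, -0.003, 0.0]
force: [0.5, 0.1, -0.4]
finger_gap: 0.504
```

```bash
python3 - <<'E'
from meas import *
dl(.552,.4335,.0865,-51.5)
E
```

```text
t 28.17 tcp [0.5495 0.4308 0.1583] yaw -49.91 F [ 0.5  0.1 -0.4] gap 0.504 q6 1.38 -> units [ 0.0101 -0.0008  0.1795] twist 0.0555
```

Emit:
move_arm([
  [0.006, 0, 0.05, 0.055, 50],
  [0.006, 0, 0.1, 0.055, 50],
  [0.006, 0, 0.15, 0.055, 50],
  [0.006, 0, 0.17, 0.055, 50],
  [0.006, 0, 0.176, 0.055, 50],
  [0.006, 0, 0.176, 0.055, 50],
  [0.006, 0, 0.176, 0.055, 50],
  [0.006, 0, 0.176, 0.055, 50],
])

```text
t: 28.83
tcp_pos: [0.5536, 0.4345, 0.0927]
tool_rot: [0.944, 0.329, 0.001, -0.0]
force: [-0.7, 0.3, -0.0]
finger_gap: 0.502
```

```bash
python3 - <<'E'
from meas import *
dl(.552,.4335,.0865,-51.5)
p,d=manip.snapshot("side"); crop(p,"k28",200,230,320,340,6)
E
```

```text
t 28.83 tcp [0.5536 0.4345 0.0927] yaw -51.57 F [-0.7  0.3 -0. ] gap 0.502 q6 1.41 -> units [-0.0048 -0.0005  0.0156] twist -0.0026
```

View pics/k28.png

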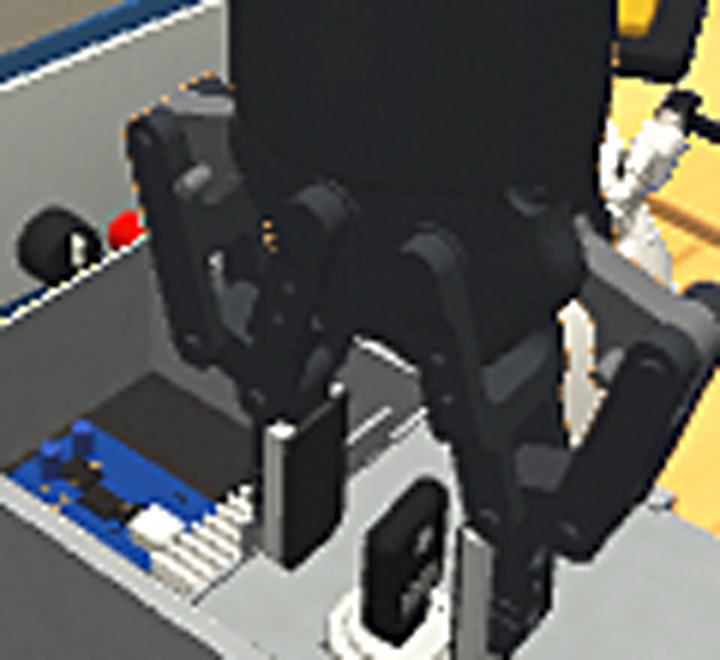

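Emit:
move_arm([
  [-0.004, 0, 0.008, 0, 50],
  [-0.004, 0, 0.015, 0, 50],
  [-0.004, 0, 0.015, 0, 30],
  [-0.004, 0, 0.015, 0, 10],
  [-0.004, 0, 0.015, 0, 0],
  [-0.004, 0, 0.015, 0, 0],
  [-0.004, 0, 0.015, 0, 0],
  [-0.004, 0, 0.015, 0, 0],
], force=40)

```text
t: 29.55
tcp_pos: [0.5519, 0.4323, 0.0851]
tool_rot: [0.944, 0.329, 0.0, 0.001]
force: [1.9, -3.6, 0.5]
finger_gap: 0.097
```

```bash
python3 - <<'E'
from meas import *
dl(.552+.565*.115,.4335-.825*.115,.0865,-51.5)
E
```

```text
t 29.55 tcp [0.5519 0.4323 0.0851] yaw -51.59 F [ 1.9 -3.6  0.5] gap 0.097 q6 1.41 -> units [-0.018   0.2847 -0.0031] twist -0.0031
```

Emit:
move_arm([
  [-0.001, 0.02, 0, 0, 0],
  [-0.004, 0.055, 0, 0, 0],
  [-0.007, 0.1, 0, 0, 0],
  [-0.0105, 0.15, 0, 0, 0],
  [-0.014, 0.2, 0, 0, 0],
  [-0.0175, 0.25, 0, 0, 0],
  [-0.02, 0.28, 0, 0, 0],
  [-0.0205, 0.293, 0, 0, 0],
])

```text
t: 30.22
tcp_pos: [0.6178, 0.3361, 0.0852]
tool_rot: [0.945, 0.327, -0.001, -0.003]
force: [-5.2, 10.8, 1.8]
finger_gap: 0.094
```

```bash
python3 - <<'E'
from meas import *
dl(.6167,.3396,.0865,-51.5)
p,d=manip.snapshot("side"); crop(p,"k29",150,220,320,350,4.6)
E
```

```text
t 30.22 tcp [0.6178 0.3361 0.0852] yaw -51.85 F [-5.2 10.8  1.8] gap 0.094 q6 1.24 -> units [ 0.0034 -0.0086 -0.0032] twist -0.0124
```

View pics/k29.png

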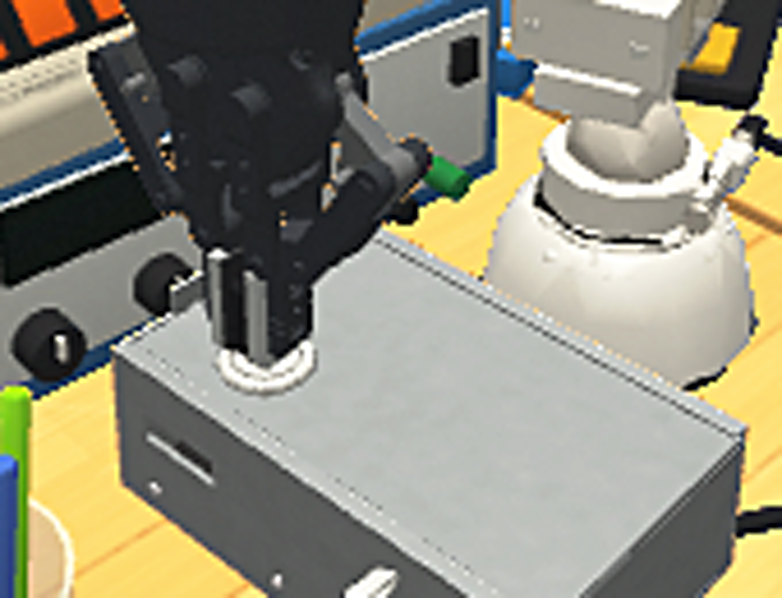

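Emit:
move_arm([
  [0, -0.006, 0, 0, 0],
  [0, -0.006, 0, -0.15, 0],
  [0, -0.006, 0, -0.3, 0],
  [0, -0.006, 0, -0.45, 0],
  [0, -0.006, 0, -0.6, 0],
  [0, -0.006, 0, -0.75, 0],
  [0, -0.006, 0, -0.9, 0],
  [0, -0.006, 0, -1, 0],
])

```text
t: 30.93
tcp_pos: [0.616, 0.3381, 0.0853]
tool_rot: [0.833, 0.554, -0.0, 0.0]
force: [-0.8, 0.8, 0.1]
finger_gap: 0.098
```

Emit:
move_arm([
  [0, 0, 0, -0.15, 0],
  [0, 0, 0, -0.3, 0],
  [0, 0, 0, -0.45, 0],
  [0, 0, 0, -0.6, 0],
  [0, 0, 0, -0.75, 0],
  [0, 0, 0, -0.9, 0],
  [0, 0, 0, -1, 0],
  [0, 0, 0, -1, 0],
])

```text
t: 31.6
tcp_pos: [0.6149, 0.3382, 0.0852]
tool_rot: [0.671, 0.742, -0.001, -0.001]
force: [-3.7, -0.2, 2.1]
finger_gap: 0.097
```

```bash
python3 - <<'E'
from meas import *
dl(.6132,.3388,.0865,34.4); print(np.round(manip.sense()["ft_torque"],2))
E
```

```text
t 31.6 tcp [0.6149 0.3382 0.0852] yaw 5.78 F [-3.7 -0.2  2.1] gap 0.097 q6 0.24 -> units [ 0.002  -0.0041 -0.0032] twist -0.9989
[ 0.11  0.5  -0.07]
```

Forces small; turning the last part to the locked stop.

Emit:
move_arm([
  [0, 0, 0, -0.15, 0],
  [0, 0, 0, -0.3, 0],
  [0, 0, 0, -0.45, 0],
  [0, 0, 0, -0.6, 0],
  [0, 0, 0, -0.75, 0],
  [0, 0, 0, -0.9, 0],
  [0, 0, 0, -1, 0],
  [0, 0, 0, -1, 0],
])

```text
t: 32.27
tcp_pos: [0.6142, 0.3375, 0.0852]
tool_rot: [0.467, 0.884, -0.002, -0.001]
force: [-5.0, -0.9, 4.1]
finger_gap: 0.099
```

```bash
python3 - <<'E'
from meas import *
dl(.6132,.3388,.0865,34.4); print(np.round(manip.sense()["ft_torque"],2))
E
```

```text
t 32.27 tcp [0.6142 0.3375 0.0852] yaw 34.36 F [-5.  -0.9  4.1] gap 0.099 q6 -0.26 -> units [ 0.0041 -0.0002 -0.0033] twist -0.0015
[-0.26  0.95 -0.02]
```

Emit:
move_arm([
  [0.002, -0.003, 0, -0.08, 0],
  [0.002, -0.003, 0, -0.16, 0],
  [0.002, -0.003, 0, -0.16, 0],
  [0.002, -0.003, 0, -0.16, 0],
  [0.002, -0.003, 0, -0.08, 0],
  [0.002, -0.003, 0, 0, 0],
  [0.002, -0.003, 0, 0, 0],
  [0.002, -0.003, 0, 0, 0],
])

```text
t: 32.93
tcp_pos: [0.6142, 0.3376, 0.0852]
tool_rot: [0.467, 0.884, -0.001, -0.0]
force: [-4.3, -0.8, 3.7]
finger_gap: 0.101
```

```bash
python3 - <<'E'
from meas import *
dl(.6132,.3388,.0865,34.4); print(np.round(manip.sense()["ft_torque"],2))
p,d=manip.snapshot("side"); crop(p,"k30",165,235,260,315,8)
E
```

```text
t 32.93 tcp [0.6142 0.3376 0.0852] yaw 34.35 F [-4.3 -0.8  3.7] gap 0.101 q6 -0.26 -> units [ 0.0038 -0.0005 -0.0034] twist -0.0018
[-0.38  0.82 -0.08]
```

View pics/k30.png

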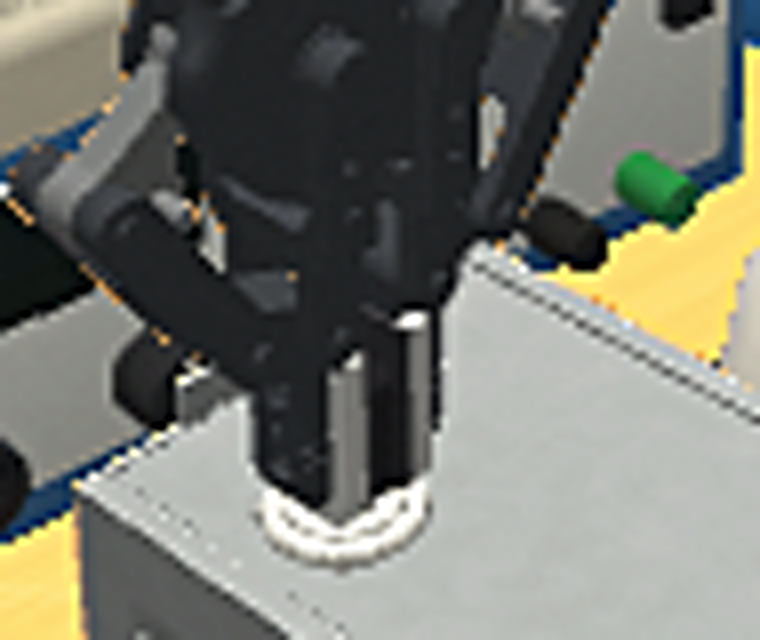

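Emit:
move_arm([
  [0, 0, -0.004, 0, 0],
  [0, 0, -0.008, 0, 0],
  [0, 0, -0.014, 0, 0],
  [0, 0, -0.02, 0, 0],
  [0, 0, -0.027, 0, 0],
  [0, 0, -0.034, 0, 0],
  [0, 0, -0.042, 0, 0],
  [0, 0, -0.042, 0, 0],
])

```text
t: 33.65
tcp_pos: [0.6142, 0.3377, 0.1024]
tool_rot: [0.467, 0.884, -0.0, -0.0]
force: [-4.2, -3.1, -1.0]
finger_gap: 0.094
```

```bash
python3 - <<'E'
from meas import *
dl(.6132,.3388,.2,34.4); print(np.round(manip.sense()["ft_torque"],2))
p,d=manip.snapshot("side"); crop(p,"k31",165,225,260,315,8)
E
```

```text
t 33.65 tcp [0.6142 0.3377 0.1024] yaw 34.35 F [-4.2 -3.1 -1. ] gap 0.094 q6 -0.26 -> units [ 0.0037 -0.001  -0.2439] twist -0.0018
[-0.54  0.93 -0.07]
```

View pics/k31.png

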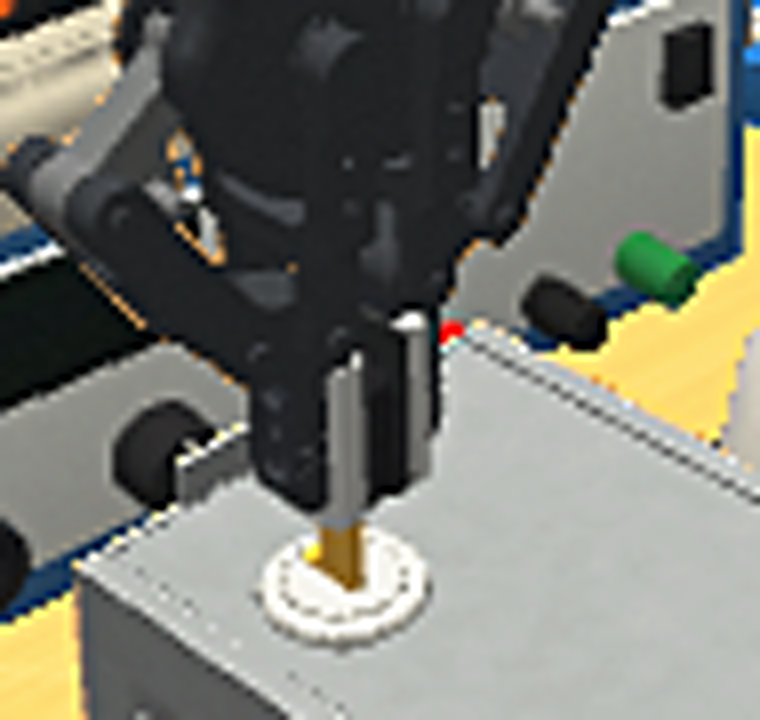

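Emit:
move_arm([
  [0, 0, -0.02, 0, 0],
  [0, 0, -0.05, 0, 0],
  [0, 0, -0.1, 0, 0],
  [0, 0, -0.18, 0, 0],
  [0, 0, -0.26, -0.1, 0],
  [0, 0, -0.34, -0.25, 0],
  [0, 0, -0.4, -0.4, 0],
  [0, 0, -0.44, -0.55, 0],
])

```text
t: 34.37
tcp_pos: [0.6183, 0.3394, 0.2855]
tool_rot: [0.339, 0.941, 0.005, 0.006]
force: [-0.1, 0.3, -0.1]
finger_gap: 0.097
```

```bash
python3 - <<'E'
from meas import *
p,d=manip.snapshot("top"); w=cloud("top",d); np.savez("top32.npz",p=p,d=d); crop(p,"t32",230,170,345,290,6)
p2,d2=manip.snapshot("side"); crop(p2,"s32",150,130,330,310,4)
hsv=cv2.cvtColor(p,cv2.COLOR_RGB2HSV)
m=(hsv[...,0]>100)&(hsv[...,0]<125)&(hsv[...,1]>150)&(np.hypot(w[...,0]-.442,w[...,1]-.02)<.09)
m=cv2.morphologyEx(m.astype(np.uint8),cv2.MORPH_CLOSE,np.ones((5,5)))
print([rect("top",m,z) for z in(0,.01,.022)])
r=np.hypot(w[...,0]-.442,w[...,1]-.02)
for (u,v) in[(310,165),(300,185),(320,175),(265,250)]: print(u,v,w[v,u].round(3))
dl(.429,.0076,.27,50.2)
E
```

```text
[(441.5, 21.8, 92.5, 58.6, 48.7, 82), (441.3, 22.1, 91.7, 58.2, 48.7, 82), (441.0, 22.3, 90.9, 57.6, 48.7, 82)]
310 165 [ 0.554 -0.068  0.089]
300 185 [ 0.504 -0.042  0.083]
320 175 [ 0.528 -0.092  0.091]
265 250 [0.336 0.046 0.014]
 t 34.47 tcp [0.6188 0.3396 0.2857] yaw 50.11 F [-0.4 -0.6 -0.5] gap 0.098 q6 -0.53 -> units [-0.168  -0.9415  0.0268] twist -0.0032
```

View pics/t32.png

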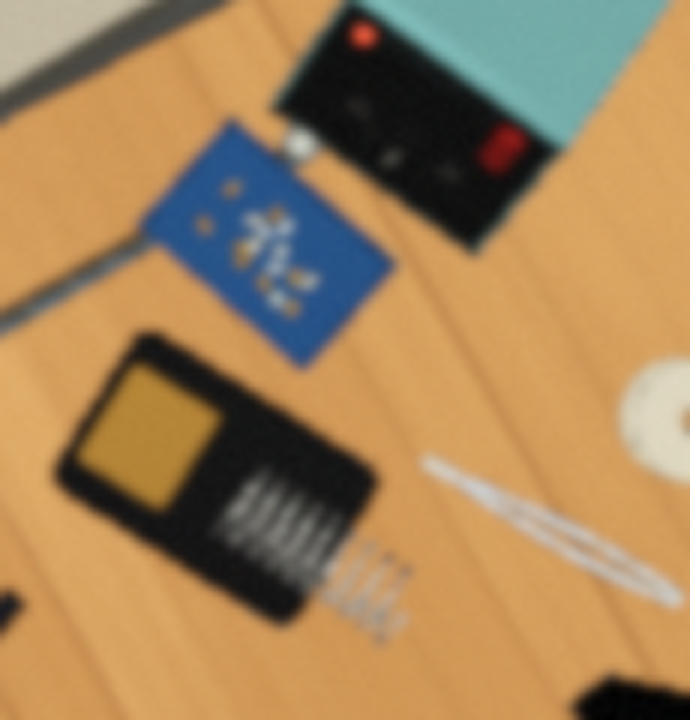

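View pics/s32.png

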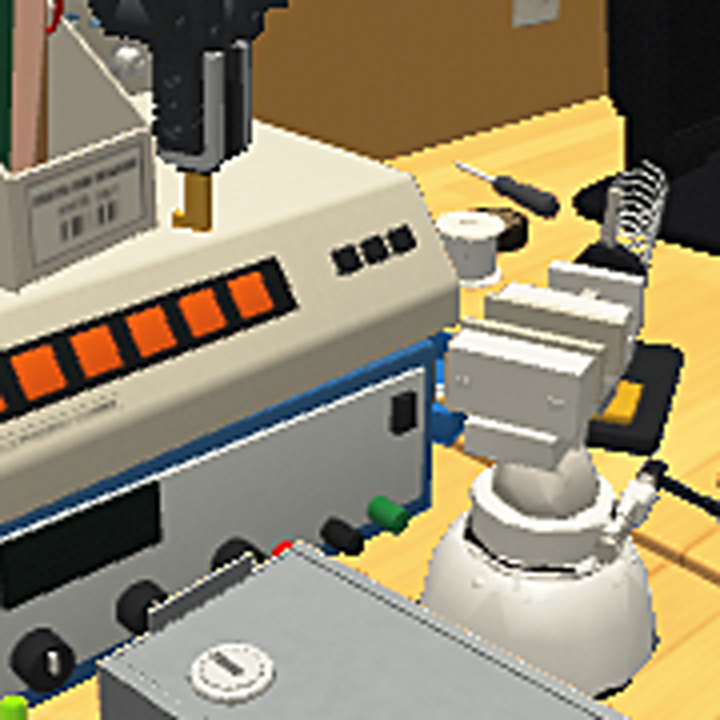

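Emit:
move_arm([
  [0.03, -0.06, -0.05, 0, 0],
  [0.06, -0.14, -0.08, 0, 0],
  [0.08, -0.23, -0.08, 0, 0],
  [0.1, -0.32, -0.08, 0, 0],
  [0.11, -0.41, -0.08, 0, 0],
  [0.1, -0.5, -0.08, 0, 0],
  [0.07, -0.58, -0.08, 0, 0],
  [0.03, -0.65, -0.08, 0, 0],
])

```text
t: 35.13
tcp_pos: [0.437, 0.1455, 0.31]
tool_rot: [0.341, 0.94, 0.0, 0.001]
force: [0.6, -0.3, -1.0]
finger_gap: 0.099
```

```bash
python3 - <<'E'
from meas import *
dl(.4223,.0135,.15,49.5)
E
```

```text
t 35.13 tcp [0.437  0.1455 0.31  ] yaw 50.08 F [ 0.6 -0.3 -1. ] gap 0.099 q6 -0.8 -> units [-0.1833 -0.277   0.3999] twist 0.0203
```

Emit:
move_arm([
  [-0.04, -0.06, 0, 0.02, 0],
  [-0.09, -0.13, 0, 0.02, 0],
  [-0.14, -0.21, 0, 0.02, 0],
  [-0.18, -0.272, 0.05, 0.02, 0],
  [-0.183, -0.277, 0.14, 0.02, 0],
  [-0.183, -0.277, 0.23, 0.02, 0],
  [-0.183, -0.277, 0.32, 0.02, 0],
  [-0.183, -0.277, 0.38, 0.02, 0],
])

```text
t: 35.8
tcp_pos: [0.4235, 0.0138, 0.1558]
tool_rot: [0.348, 0.938, 0.0, 0.0]
force: [-0.3, -0.2, -0.1]
finger_gap: 0.097
```

Emit:
move_arm([
  [0, 0, 0.02, 0, 0],
  [0, 0, 0.05, 0, 0],
  [0, 0, 0.08, 0, 0],
  [0, 0, 0.1, 0, 0],
  [0, 0, 0.11, 0, 0],
  [0, 0, 0.11, 0, 0],
  [0, 0, 0.11, 0, 0],
  [0, 0, 0.11, 0, 0],
])

```text
t: 36.47
tcp_pos: [0.4246, 0.0141, 0.1146]
tool_rot: [0.346, 0.938, 0.0, 0.001]
force: [-0.9, 0.8, -0.5]
finger_gap: 0.093
```

```bash
python3 - <<'E'
from meas import *
dl(.4223,.0135,.041,49.5)
p,d=manip.snapshot("top"); crop(p,"t36",210,150,345,290,5.5); p2,d2=manip.snapshot("side"); crop(p2,"s36",220,150,350,280,5)
E
```

```text
t 36.47 tcp [0.4246 0.0141 0.1146] yaw 49.53 F [-0.9  0.8 -0.5] gap 0.093 q6 -1.1 -> units [ 0.0036 -0.005   0.184 ] twist 0.0009
```

View pics/t36.png

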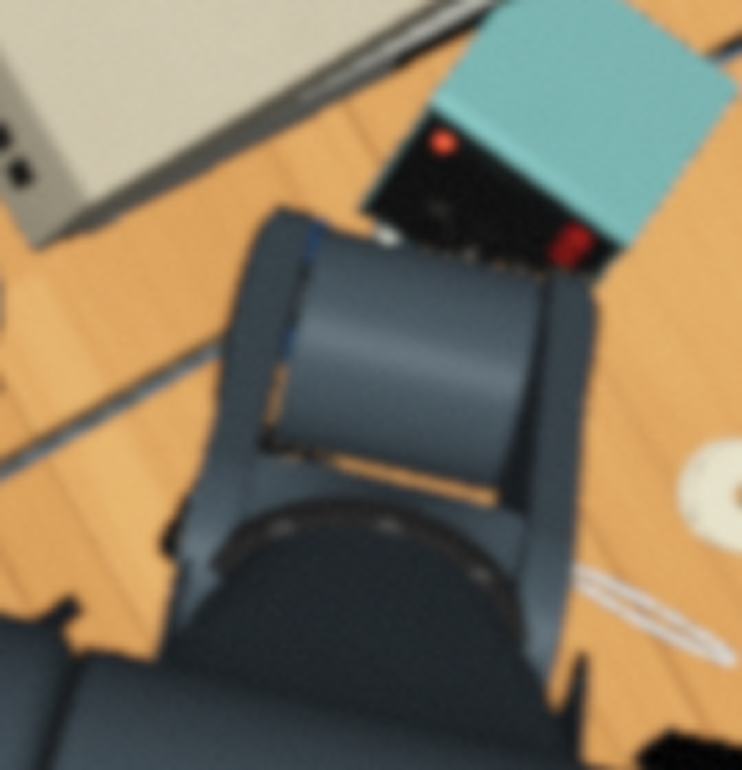

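View pics/s36.png

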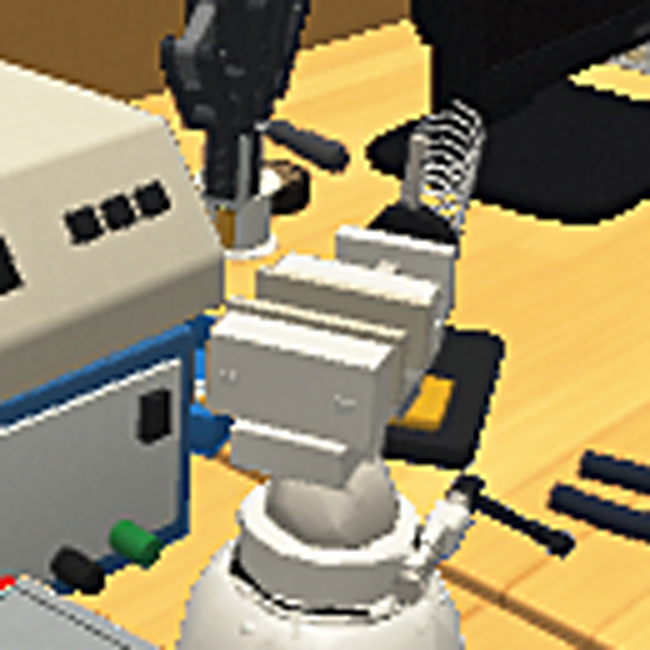

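```bash
python3 - <<'E'
from meas import *
for f in("top0.npz","side0.npz"):
    p,d=load(f); w=cloud(f[:-5],d)
    r=np.hypot(w[...,0]-.4223,w[...,1]-.0135)
    m=(w[...,2]>.04)&(r<.13)
    i=np.argsort(r[m])[:400:40]; print(f,m.sum(),w[m][i].round(3).tolist())
E
```

```text
top0.npz 1633 [[0.468, -0.03, 0.043], [0.474, -0.033, 0.07], [0.47, -0.043, 0.047], [0.482, -0.036, 0.072], [0.502, 0.009, 0.043], [0.504, 0.012, 0.044], [0.5, -0.018, 0.061], [0.451, -0.068, 0.056], [0.505, -0.016, 0.063], [0.334, 0.028, 0.067]]
side0.npz 127 [[0.329, 0.006, 0.094], [0.309, 0.031, 0.081], [0.304, -0.027, 0.121], [0.294, -0.003, 0.113]]
```

Emit:
move_arm([
  [0.003, -0.004, 0.03, 0, 0],
  [0.003, -0.004, 0.07, 0, 0],
  [0.003, -0.004, 0.11, 0, 0],
  [0.003, -0.004, 0.14, 0, 0],
  [0.003, -0.004, 0.16, 0, 0],
  [0.003, -0.004, 0.17, 0, 0],
  [0.003, -0.004, 0.178, 0, 0],
  [0.003, -0.004, 0.183, 0, 0],
])

```text
t: 37.23
tcp_pos: [0.4223, 0.0137, 0.0408]
tool_rot: [0.346, 0.938, 0.0, 0.0]
force: [0.2, -0.1, -0.3]
finger_gap: 0.097
```

```bash
python3 - <<'E'
from meas import *
dl(.4223,.0135,.041,49.5)
E
```

```text
t 37.23 tcp [0.4223 0.0137 0.0408] yaw 49.53 F [ 0.2 -0.1 -0.3] gap 0.097 q6 -1.1 -> units [-0.0004 -0.0003 -0.0006] twist 0.0012
```

Emit:
move_arm([
  [0, 0, 0.004, 0, 0],
  [0, 0.006, 0.004, 0, 20],
  [0, 0.026, 0.004, 0, 35],
  [0, 0.05, 0.004, 0, 50],
  [0, 0.074, 0.002, 0, 60],
  [0, 0.086, 0, 0, 62],
  [0, 0.09, 0, 0, 62],
  [0, 0.09, 0, 0, 62],
], force=20)

```text
t: 37.9
tcp_pos: [0.4459, 0.0418, 0.0409]
tool_rot: [0.345, 0.939, 0.0, 0.0]
force: [-0.2, 0.5, -0.1]
finger_gap: 0.617
```

```bash
python3 - <<'E'
from meas import *
dl(.4223,.0135,.041,49.5)
E
```

```text
t 37.9 tcp [0.4459 0.0418 0.0409] yaw 49.62 F [-0.2  0.5 -0.1] gap 0.617 q6 -1.02 -> units [-0.0008 -0.0921 -0.0003] twist 0.004
```

Emit:
move_arm([
  [0, 0, -0.02, 0, 62],
  [0, 0, -0.08, 0, 62],
  [0, 0, -0.16, 0, 62],
  [0, 0, -0.25, 0, 62],
  [0, 0, -0.35, 0, 62],
  [0, 0, -0.45, 0, 62],
  [0, 0, -0.55, 0, 62],
  [0, 0, -0.6, 0, 62],
])

```text
t: 38.57
tcp_pos: [0.4462, 0.0408, 0.2857]
tool_rot: [0.346, 0.938, 0.001, 0.004]
force: [0.6, 0.1, -1.2]
finger_gap: 0.622
```

Emit:
move_arm([
  [0.05, 0.07, -0.05, 0, 62],
  [0.11, 0.13, -0.05, 0, 62],
  [0.17, 0.19, -0.05, 0, 62],
  [0.23, 0.25, -0.05, 0, 62],
  [0.29, 0.31, -0.05, 0, 62],
  [0.35, 0.37, -0.05, 0, 62],
  [0.4, 0.42, -0.05, 0, 62],
  [0.42, 0.44, -0.05, 0, 62],
])

```text
t: 39.23
tcp_pos: [0.4305, 0.2866, 0.301]
tool_rot: [0.345, 0.939, 0.0, -0.0]
force: [0.5, 0.3, 0.3]
finger_gap: 0.62
```

```bash
python3 - <<'E'
from meas import *
p,d=manip.snapshot("top"); w=cloud("top",d); np.savez("top40.npz",p=p,d=d); crop(p,"t40",230,160,345,290,6)
hsv=cv2.cvtColor(p,cv2.COLOR_RGB2HSV)
m=(hsv[...,0]>100)&(hsv[...,0]<125)&(hsv[...,1]>150)&(np.hypot(w[...,0]-.442,w[...,1]-.02)<.09)
m=cv2.morphologyEx(m.astype(np.uint8),cv2.MORPH_CLOSE,np.ones((7,7)))
print(rect("top",m,.01))
p2,d2=manip.snapshot("side"); np.savez("side40.npz",p=p2,d=d2); cv2.imwrite("pics/s40.png",cv2.resize(p2[:,:,::-1],(800,600),interpolation=cv2.INTER_CUBIC))
dl(.5,.3,.3)
E
```

```text
(441.4, 22.0, 91.7, 58.4, 48.7, 82)
 t 39.33 tcp [0.4309 0.2849 0.3007] yaw 49.7 F [ 0.1 -0.8 -0.5] gap 0.619 q6 -0.5 -> units [-0.1074  0.1405  0.0016] twist 0.0
```

View pics/t40.png

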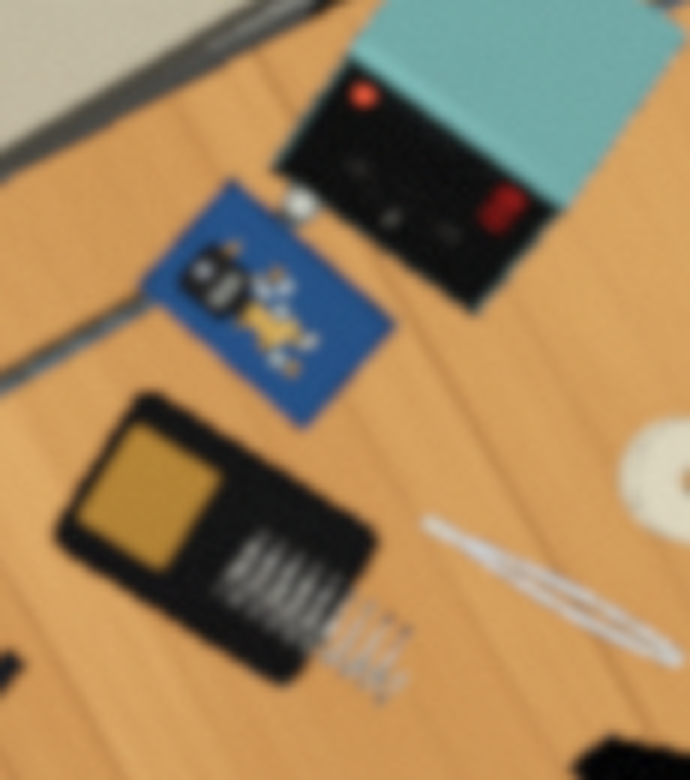

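View pics/s40.png

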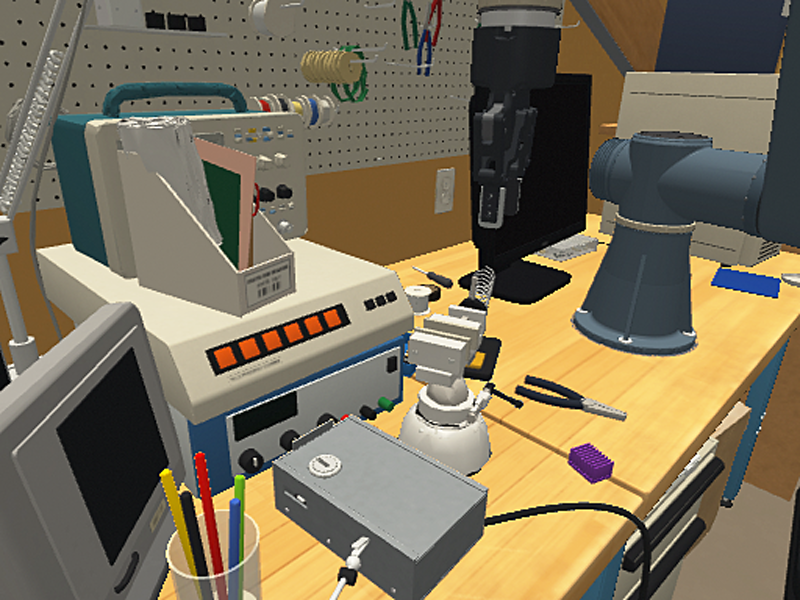

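```bash
python3 - <<'E'
from meas import *
a,_=load("side0.npz"); b,_=load("side40.npz")
q=np.hstack([a[255:345,165:320],b[255:345,165:320]])
cv2.imwrite("pics/cmp.png",cv2.resize(q[:,:,::-1],None,fx=2.5,fy=2.5,interpolation=cv2.INTER_CUBIC))
D=np.abs(a.astype(int)-b).max(2); D[:, :]=np.where(D>40,D,0); ys,xs=np.where(D[255:384,165:330]>0)
n,l,s,c=cv2.connectedComponentsWithStats((D>40).astype(np.uint8))
print([(x[:4].tolist(),int(x[4])) for x in s[1:] if x[4]>25])
E
```

```text
[([434, 0, 78, 116], 1640), ([305, 2, 55, 8], 172), ([301, 14, 58, 41], 1395), ([304, 66, 19, 12], 107), ([330, 69, 14, 4], 28), ([389, 88, 28, 21], 162), ([377, 91, 11, 30], 62), ([306, 119, 18, 28], 175), ([377, 122, 19, 13], 96), ([445, 138, 67, 21], 580), ([328, 263, 18, 22], 346), ([200, 276, 15, 24], 266), ([317, 302, 40, 21], 580)]
```

View pics/cmp.png

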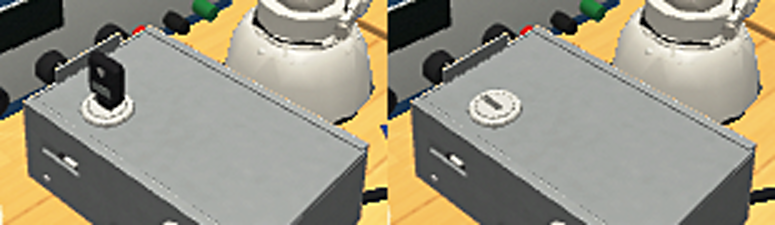

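The before-and-after pictures differ only where the key, the board, the heat sink and the arm were. The lid and the cam in its slot look just as they did at the start, so the box is shut and locked.

```bash
python3 -c "
from station import manip
print(manip.sign_off(), manip.sense()['t'])"
```

```text
the job is handed in; nothing more can be done
the job is handed in; nothing more can be done
```

The board and heat sink are in the lock box, the lid is shut and locked, and the key is lying in the screw tray. I handed the job in at about 39 s of the 72 s allowed.

- **Board:** a cable left no room for a finger on one side. I gripped it the other way, moved it about 2 cm on the bench, then gripped it across its 42 mm and put it in the box.
- **Heat sink:** the vise handle hung over it, so I drew it out sideways, gripped it again and put it beside the board.
- **Key:** I pushed the lid shut by the key with light pressure against the stop. I then turned the key back to locked, drew it out, and tipped it over in the tray.

**Last checks:**
- **Before closing:** the side camera showed both parts upright and side by side, with the heat sink top about 34 mm high. That is about right for it standing on the floor, and well clear of the lid.
- **Side view, before against after:** the lid, the cam in its slot and the other things in view looked as they did at the start. Only the key, board, heat sink and arm had changed.
- **Top view:** the key lies inside the tray, and the tray moved less than 1 mm.

**What disagreed:** the two cameras differed by up to about 7 mm at some points. I corrected for this using close views of the gripper and its measured position. The robot's own position reading also wandered by a few millimetres just after fast moves.

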